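# Clamp a row of seal blanks in the carving bed

## Robot

A 6-joint arm with a two-finger parallel gripper is mounted at the origin on the work surface. World frame = base frame: x ahead of the robot, y to its left, z up, the work surface at z = 0. Lengths are in m, angles in rad, forces in N, time in s.
With the tool pointing down it reaches from about 0.35 to 0.725 m from the base axis. Payload 4.3 kg.
Tool frame: the origin (TCP) lies at the very end of the fingers, on their centre line; the grasp point (between the pads) lies 19 mm behind it (r.tcp_to_grasp is the distance from the TCP to the grasp point, in m); z points along the fingers, y is the direction in which the jaws open and shut (so a half turn about z gives the same grasp; the last joint's range is limited). The gripper opens to 85 mm and grips with 20 to 120 N. Pads are 22 mm wide; open, the fingers measure 114 mm over their backs; the gripper's body (76 mm by 85 mm) begins 54 mm behind the grasp point. The pads swing forward as they close: fully open they stand 13 mm farther back than shut.
Start: joints at [1.237, 0.377, 0.081, 1.274, 0, 1.46], TCP at [0.128, 0.561, 0.231] pointing down, gripper open.
Joint ranges: [-2.72, 2.72], [-0.84, 1.66], [-1.02, 1.22], [-1.77, 2.12], [-1.37, 1.28], [-3.14, 3.14]. Speed limits (rad/s): [2.57, 2.57, 3.14, 3.14, 3.14, 3.14].

## Interface

Orientations are given as a unit quaternion [x, y, z, w].
In Python, from rig import r, get_image, camera_model, models gives the robot as it stands.
- The arm moves only by the shell command python3 -m creep 'ROWS' [OPENING]. ROWS is JSON, a list of rows, each a list of 6 numbers: the shift along the tool's x, y, z in m, then the turn, a rotation vector about the tool's x, y, z in rad. In form: [[x, y, z, rx, ry, rz], ...]. A call has 1 to 8 rows; each row shifts and turns the commanded pose from where the row before left it, along the tool's axes as they then stand; what a row does not reach is not made up. A row lasts 1/12 s, in which the tool goes at most 41.7 mm and 7.16 degrees, less where a joint would pass 70% of its speed; a pose out of reach is approached as far as the arm can. A call with a gripper value outside its range is refused whole. OPENING is the opening, from 0 (shut) to 1 (fully open), set as the call begins (- or left out, the last holds). The fingers move at their own pace and stop on an object; the grip force is fixed at half the most. Time passes only in rows, so rows that do not move let the fingers close. It gives the time, the measured TCP pose, the force and the opening at its end, in the units of the state.
- r.get_state(): the state, without advancing time (a new reading comes with each control period).
- get_image(name): name is "scene" or "top" or "wrist"; returns (picture, depth): 400x640x3 uint8, red, green, blue; 400x640 float32, m along the optical axis (not along the pixel's ray), 0 where there is no reading.
- camera_model(name): a dict with "camera_matrix" (3x3 intrinsics, pixels), "R" (3x3) and "t" (3): a world point X has camera coordinates R X + t. Camera axes: x right, y down, z forward; pixel columns grow to the right and rows downward; lengths in m; the calibration is good to about 2 mm. A picture is of the moment at which its call begins: read the wrist's pose just before it. camera_model takes no time and is no camera call; for the wrist camera it gives the pose at the moment of the call.
- r.sign_off(): hands the job in, once; it reports no verdict.
Trained networks look in the newest picture that a camera, given by its name, has taken for a name from the list of things; names that differ only in an ending like _2 or _b are one class to them, and where a whole thing is asked for, a point or a joint stands for the part that bears it (a point fixed in the world has none). Each returns a list of dicts, best first, with "conf" (0 to 1); they miss things now and then, are a little off and sometimes report something else, mostly with a low value. They report only what shows in the picture. A call takes as long as a camera call. They do not tell look-alikes from the thing itself.
- models.find_in(camera, target): "box" ([left, top, right, bottom] in pixels, round what is visible of it).
- models.outline_of(camera, target): "pixels" (400x640 bool, what is visible of it) and "box" ([left, top, right, bottom] in pixels, round what is visible of it).
- models.spot_point(camera, target): "pixel" ([row, column] in pixels: a listed point, or the origin of a listed thing).
The state is a dict: "t": time; "joint_pos": joint angles; "joint_vel": joint speeds; "joint_efforts": joint torques, N m; "ee_pos": TCP position; "tcp_rot": TCP orientation; "ft_force": force on the tool from outside, world axes, zero at the start; "torque": the same for the moment, N m; "width": opening from 0.0 (shut) to 1.0 (fully open).
Only numpy, scipy, OpenCV 4.12 (cv2) and the standard library are available. Lean on these libraries where they do the work, as an engineer would, in place of code of your own. Each camera call takes 0.05 s, during which the arm holds its last target.

## Task

Set up the carving bed: slide its jaw fully open, lay every wooden seal blank flat across the two raised rails, side by side, each with one end hard up against the back fence, then slide the jaw firmly home so the row is squeezed tight against the fixed cheek. Finally lay the long thin wooden strip level across the tops of the cheek and the jaw as a hand rest over the row. Leave the other things on the desk where they are.

Things in the scene. Friction and masses are not known exactly. Their poses are not given: they have to be found in the camera images.
- bed: pale plywood carving bed, fixed, its place and yaw (up to 0.15 rad) differ each start. Origin: centre of its underside; x points away from the robot to the back fence, y left along the rails, z up. Base board 140 (x from -75 to 65) x 360 (y) x 12 mm, carrying two rails, a back fence, a fixed cheek at the left (+y) and a sliding jaw at the right
- rails (a point): midway between the two rails at the height of their tops, 50 mm above the desk (bed x = 8, y = 0 mm). The aluminium rails run along bed y from -140 to 140 mm, each 12 mm wide in x, centred at bed x = -12 and +28 mm
- fence (a point): middle of the top edge of the fence's front face (bed x = 50, y = 0 mm, 73 mm above the desk). This upright face looks towards the robot and is the end stop for the blanks; it is 310 mm long along bed y
- cheek: the bed's fixed cheek, an upright board 16 mm thick (y), 68 mm long (x), axes as the bed's. Origin: centre of its underside, 12 mm above the desk, at bed x = 12, y = 148 mm; its inner face is at bed y = 140 mm; its flat top is 107 mm above the desk
- jaw (a joint): slide of the jaw along bed y, in m: 0 = fully open (stop at the right), up to 0.25, growing towards the cheek. Its inner (left) face is at bed y = -0.140 + value. Friction about 2 N, no spring; it stays where it is left. A firm squeeze is 8 to 15 N. It starts partly closed
- jaw_top (a point): middle of the jaw's flat top, 107 mm above the desk: the jaw is an upright board like the cheek, 16 mm thick (bed y), 68 mm long in bed x (centre x = 12 mm), lower edge 52 mm above the desk. It can be pinched across its 16 mm from above; it stands 21 mm higher than blanks on the rails, so fingertips pass over them
- strip: hand rest: loose thin plain strip of pale wood, 220 (x) x 30 (y) x 10 mm (z), 55 g. Origin: its centre, x along it, z through its thickness
- blank_a: loose hardwood seal blank, a plain brown square bar 80 (x) x 36 x 36 mm with a thin dark band near one end, about 104 g. Origin: its centre, x along it; any side may lie down and either end may go to the fence. Three or four of the four lengths (80, 90, 100, 110 mm) are there in a run
- blank_b: loose hardwood seal blank, a plain brown square bar 90 (x) x 36 x 36 mm with a thin dark band near one end, about 117 g. Origin: its centre, x along it; any side may lie down and either end may go to the fence. Three or four of the four lengths (80, 90, 100, 110 mm) are there in a run
- blank_c: loose hardwood seal blank, a plain brown square bar 100 (x) x 36 x 36 mm with a thin dark band near one end, about 130 g. Origin: its centre, x along it; any side may lie down and either end may go to the fence. Three or four of the four lengths (80, 90, 100, 110 mm) are there in a run
- blank_d: loose hardwood seal blank, a plain brown square bar 110 (x) x 36 x 36 mm with a thin dark band near one end, about 143 g. Origin: its centre, x along it; any side may lie down and either end may go to the fence. Three or four of the four lengths (80, 90, 100, 110 mm) are there in a run
- stone_low: bystander: low pale stone block 55 x 55 x 45 mm, origin under its centre
- paste_pot: bystander: round white and blue paste pot, diameter 64, height 36 mm, origin under its centre
- stone_tall: bystander: grey stone block 70 x 70 x 90 mm, origin under its centre
- stone_figure: bystander: reddish seal stone 50 x 50 mm with a carved knob, 96 mm high, origin under its centre
- glue_pot: bystander: orange jar, diameter 60, height 75 mm, origin under its centre
- paperweight: bystander: brass paperweight bar 160 x 30 x 16 mm with a ball on top, origin under its centre, x along it
Not all that is in view belongs to the job. What is shaped like the blank_c but turquoise or yellow is not meant.

How it is judged:
By the outcome, as a careful person would: the job done as asked, in the order asked, and still so for the second after the job is handed in, with the robot touching nothing.
Of blank_a, blank_b, blank_c, blank_d only 3 to 4 are there at a start; the rules pass over those that are not, and their reading is None.
At some moment in a run one of blank_a, blank_b, blank_c, blank_d, strip may be knocked a few centimetres aside while the robot is not near it.
Once in a run the grip may slacken for a moment while it holds something.
It also fails if it takes over 210 s, if anything falls off the work surface, if the arm or the gripper's body presses on something with over 40 N, if the wrist force passes 120 N, or if a joint passes its speed limit or range.

## Working session

There is one attempt and no reset: what is moved stays moved. The work goes in short steps, Python scripts to look and compute and a shell command to move; the robot and the scene stay as the last step left them, time stands still between calls to the robot, and variables do not carry over. Pictures are saved under pics/ and viewed, and the job is handed in when it is done.

```bash
ls; mkdir -p pics; python3 - <<'E'
from rig import r,get_image,camera_model,models
import cv2
s=r.get_state();print(s)
for n in("scene","top","wrist"):
    im,d=get_image(n);cv2.imwrite(f"pics/{n}0.png",im[:,:,::-1]);m=camera_model(n);print(n,m)
E
```

```text
pics
{'t': 0.0, 'joint_pos': array([1.23669128e+00, 3.78102553e-01, 7.96411127e-02, 1.27438427e+00,
       1.80197854e-05, 1.46048989e+00]), 'joint_vel': array([ 0.00059711, -0.00076073,  0.00082203,  0.00103005, -0.00065383,
       -0.00217142]), 'joint_efforts': array([ 2.08813486e-03, -4.63605416e+01,  2.69875038e+01,  2.07096065e-02,
        9.05886532e-05,  8.04033363e-06]), 'ee_pos': array([0.12739284, 0.56005122, 0.23034421]), 'tcp_rot': array([ 1.11665876e-01,  9.93745280e-01, -9.97513979e-04, -2.34611919e-04]), 'ft_force': array([-0.25257814, -0.22740287, -0.19774012]), 'torque': array([-0.0053738 , -0.00845954, -0.04473043]), 'width': 1.0014123653407467}
scene {'camera_matrix': array([[450.19796882,   0.        , 327.10840786],
       [  0.        , 450.19796882, 198.90941741],
       [  0.        ,   0.        ,   1.        ]]), 'R': array([[ 0.4182064 ,  0.90833325,  0.00584016],
       [ 0.73354388, -0.33392551, -0.59195196],
       [-0.53573947,  0.25184211, -0.80595209]]), 't': array([-0.15571115, -0.32968687,  2.23789425])}
top {'camera_matrix': array([[498.3523573 ,   0.        , 321.88580286],
       [  0.        , 498.3523573 , 197.16000381],
       [  0.        ,   0.        ,   1.        ]]), 'R': array([[-0.02028896, -0.99977319,  0.00647473],
       [-0.99689525,  0.01973691, -0.07622543],
       [ 0.07608035, -0.00800116, -0.99706959]]), 't': array([-0.06547301,  0.47965934,  1.60557735])}
wrist {'camera_matrix': array([[323.6644381 ,   0.        , 321.71391076],
       [  0.        , 323.6644381 , 196.16728701],
       [  0.        ,   0.        ,   1.        ]]), 'R': array([[ 0.22178102,  0.97509529, -0.00153139],
       [ 0.93191012, -0.21149601,  0.29464041],
       [ 0.28697859, -0.06677277, -0.95560697]]), 't': array([-0.57335201, -0.0383882 ,  0.37953377])}
```

View pics/scene0.png

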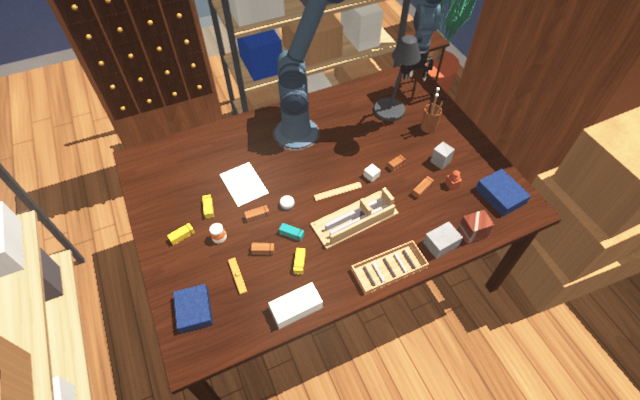

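View pics/top0.png

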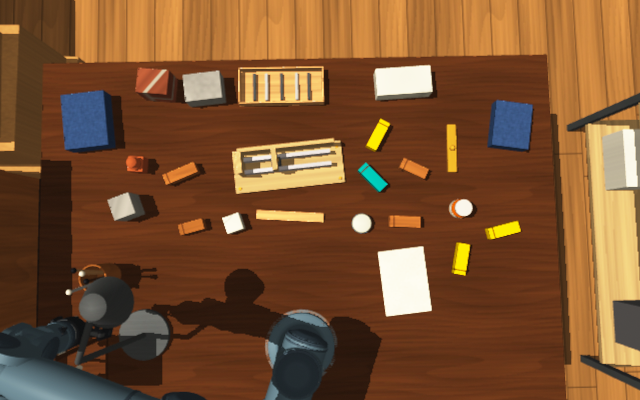

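View pics/wrist0.png

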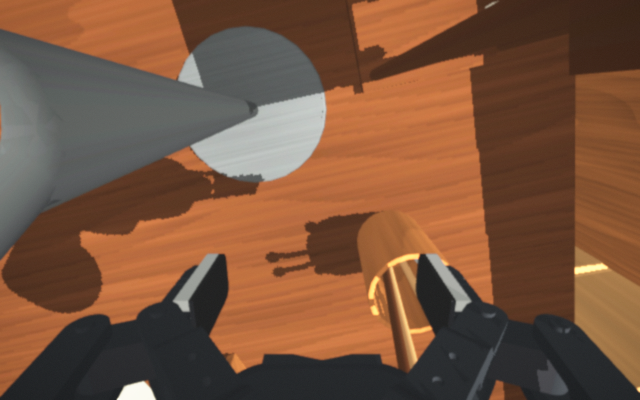

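The top view shows four brown bars: (182,173), (192,227), (414,168) and (405,222). The turquoise bar at (373,177) and the yellow ones at (378,135), (461,259) and (503,230) are decoys. The strip is at (290,215), and the bed at (288,165) has its jaw partly closed near (275,160).

```bash
cat > h.py <<'E'
from rig import r,get_image,camera_model,models
import numpy as np,cv2,sys
from scipy.spatial.transform import Rotation as Ro
def pts(cam,d,mask,cm=None):
    m=cm or camera_model(cam);v,u=np.nonzero(mask&(d>0));z=d[v,u];K=m["camera_matrix"]
    c=np.stack([(u-K[0,2])/K[0,0]*z,(v-K[1,2])/K[1,1]*z,z],1)
    return (c-m["t"])@m["R"]   # R^T(c-t)
def rect(P,lo,hi):
    Q=P[(P[:,2]>lo)&(P[:,2]<hi)]
    if len(Q)<8:return None
    (c,(w,h),a)=cv2.minAreaRect((Q[:,:2]*1000).astype(np.float32))
    if w<h:w,h,a=h,w,a+90
    a=(a+90)%180-90
    return np.round([c[0],c[1],w,h],1),round(a,1),len(Q),np.round(np.median(Q[:,2])*1000,1)
def proj(cam,X,cm=None):
    m=cm or camera_model(cam);c=m["R"]@np.asarray(X,float)+m["t"];p=m["camera_matrix"]@c;return p[:2]/p[2]
def pose():
    s=r.get_state();return s["ee_pos"],Ro.from_quat(s["tcp_rot"]),s
def yaw(R):   # direction of tool y (world), deg, mod 180
    y=R.as_matrix()[:,1];return np.degrees(np.arctan2(y[1],y[0]))
def go(x,y,z,yd,n=None):
    """screw rows to reach TCP x,y,z (m), tool down, tool y at yd deg (mod 180)"""
    p,R,s=pose();c=yaw(R);dd=(yd-c+90)%180-90;yd=c+dd
    t=np.radians(yd);ty=np.array([np.cos(t),np.sin(t),0]);tz=np.array([0,0,-1.]);T=np.stack([np.cross(ty,tz),ty,tz],1)
    rv=(R.inv()*Ro.from_matrix(T)).as_rotvec();dp=R.inv().apply(np.array([x,y,z])-p)
    N=n or int(np.ceil(max(np.linalg.norm(dp)/.040,np.linalg.norm(rv)/.12,1)))
    # left-Jacobian inverse for constant body twist
    a=np.linalg.norm(rv);W=np.array([[0,-rv[2],rv[1]],[rv[2],0,-rv[0]],[-rv[1],rv[0],0]])
    V=np.eye(3)+W/2+W@W/6-W@W@W/24+W@W@W@W/120-W@W@W@W@W/720 if a>1e-6 else np.eye(3)
    rho=np.linalg.solve(V,dp)
    # per-row: translation with V(rv/N)
    w=rv/N;a2=np.array([[0,-w[2],w[1]],[w[2],0,-w[0]],[-w[1],w[0],0]]);V1=np.eye(3)+a2/2+a2@a2/6
    print("rows",N,"each",np.round(V1@rho/N,4),np.round(rv/N,4),"| total lin(tool)",np.round(dp,4),"dyaw",round(dd,1),"j6",round(s["joint_pos"][5],2))
E
cat > look.py <<'E'
from h import *
im,d=get_image("top");n=sys.argv[1] if len(sys.argv)>1 else "t"
hsv=cv2.cvtColor(im,cv2.COLOR_RGB2HSV)
cm=camera_model("top")
for tgt in sys.argv[2:]:
    for o in models.outline_of("top",tgt):
        if o["conf"]<.3:continue
        P=pts("top",d,o["pixels"],cm);b=np.round(o["box"]);h=hsv[o["pixels"]]
        print(tgt,round(o["conf"],2),b,"hsv",np.median(h,0),[rect(P,np.percentile(P[:,2],85)-.012,9) if len(P) else None])
E
python3 look.py t blank_a strip bed jaw stone_low stone_tall stone_figure paste_pot glue_pot paperweight
```

```text
blank_a 0.97 [159. 163. 200. 185.] hsv [ 13. 197. 217.] [(array([563.5, 384. , 108.8,  38.9]), -68.4, 394, np.float64(36.4))]
blank_a 0.9 [388. 219. 416. 230.] hsv [ 13. 197. 218.] [(array([ 393.4, -337.5,   97.3,   35.5]), 88.5, 342, np.float64(34.4))]
blank_a 0.89 [450. 240. 472. 274.] hsv [ 28. 255. 253.] [(array([ 270. , -517.1,   99.7,   38. ]), -10.4, 369, np.float64(34.1))]
blank_a 0.85 [364. 123. 388. 152.] hsv [ 28. 255. 253.] [(array([ 678.9, -260.3,  102.5,   35.6]), -29.2, 322, np.float64(35.3))]
blank_a 0.74 [485. 220. 521. 238.] hsv [ 28. 255. 253.] [(array([ 359.7, -656.8,  102. ,   36.1]), -76.9, 354, np.float64(34.0))]
blank_a 0.73 [398. 158. 428. 183.] hsv [ 13. 197. 220.] [(array([ 566. , -374. ,   89.2,   37.9]), 64.8, 313, np.float64(34.6))]
blank_a 0.65 [360. 166. 387. 194.] hsv [ 87. 255. 203.] [(array([ 539.6, -237.1,   98.7,   36.9]), 43.0, 343, np.float64(35.0))]
blank_a 0.53 [179. 220. 205. 238.] hsv [ 13. 198. 210.] [(array([390.1, 348.5,  81.3,  35.8]), -76.4, 275, np.float64(36.2))]
strip 0.84 [253. 212. 319. 223.] hsv [ 21. 134. 251.] [(array([418.5,  3
[... 1011 characters left out ...]
5,  31.2,  29.4]), 61.4, 84, np.float64(88.6))]
paste_pot 0.73 [353. 212. 372. 233.] hsv [ 26.  23. 248.] [(array([ 391.4, -199.4,   58.6,   58.2]), 88.9, 279, np.float64(31.6))]
paste_pot 0.59 [255. 209. 322. 223.] hsv [ 21. 133. 251.] [(array([419.5,  32.3, 214.3,  29.4]), 85.9, 537, np.float64(9.6))]
paste_pot 0.39 [446. 123. 454. 174.] hsv [ 22. 212. 243.] [(array([ 631.6, -503.7,  157.3,   32.7]), -0.9, 441, np.float64(14.8))]
glue_pot 0.8 [452. 198. 474. 217.] hsv [ 20.   18.5 248. ] [(array([ 432.3, -518.7,   51.4,   50.8]), 73.4, 226, np.float64(73.2))]
paperweight 0.78 [446. 123. 457. 172.] hsv [ 22. 211. 242.] [(array([ 631.6, -504. ,  157.4,   32.7]), -0.4, 445, np.float64(14.8))]
```

```bash
python3 - <<'E'
from h import *
im=cv2.imread("pics/top0.png");c=im[110:260,90:530];cv2.imwrite("pics/crop0.png",cv2.resize(c[:, :220],None,fx=3.6,fy=3.6,interpolation=2))
cv2.imwrite("pics/crop1.png",cv2.resize(c[:, 220:],None,fx=3.6,fy=3.6,interpolation=2))
E
```

```text
(no output)
```

View pics/crop0.png

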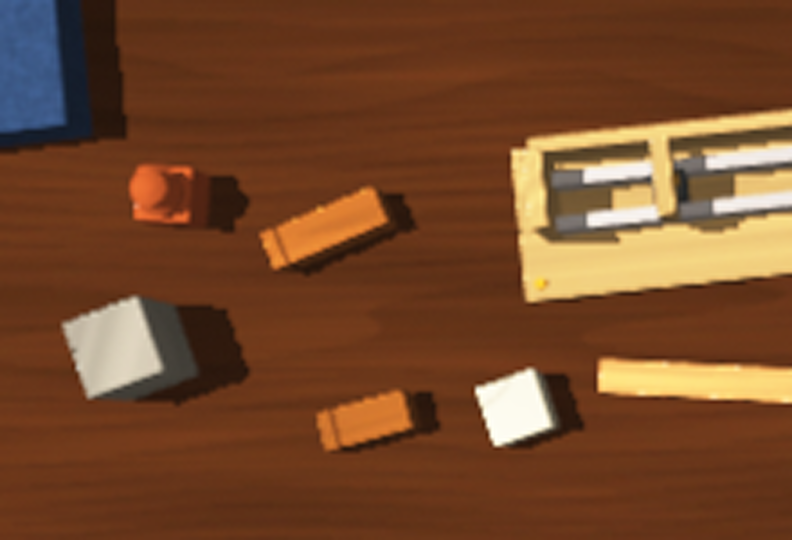

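View pics/crop1.png

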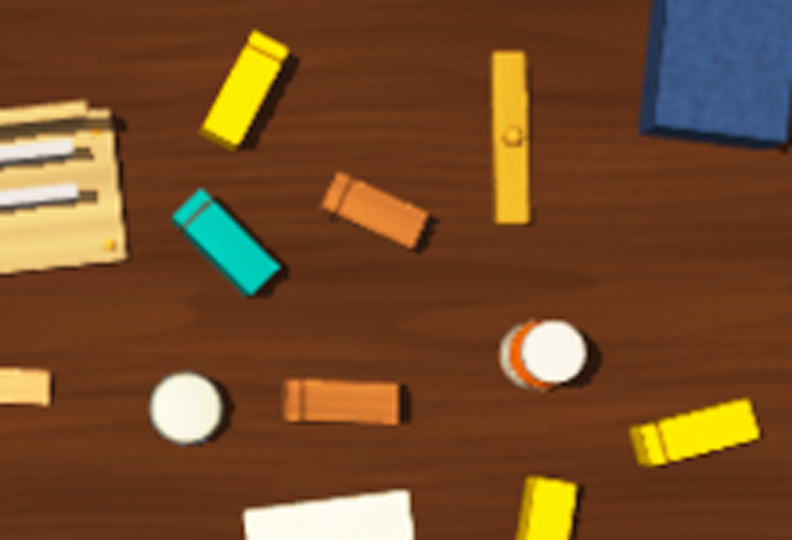

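```bash
cat > bed.py <<'E'
from h import *
import json
im,d=get_image("top");o=models.outline_of("top","bed")[0]
m=cv2.dilate(o["pixels"].astype(np.uint8),np.ones((7,7)))>0
P=pts("top",d,m)
print("base",rect(P,.006,.02));print("fence",rect(P,.066,.080));
Q=P[(P[:,2]>.095)&(P[:,2]<.12)]
for nm,q in (("hi-left",Q[Q[:,1]>.12]),("jaw",Q[Q[:,1]<.12])): print(nm,rect(q,0,1),q.mean(0) if len(q) else 0)
for pnt in("fence","rails","jaw_top","cheek","bed"):
    for k in models.spot_point("top",pnt)[:1]:
        print(pnt,k["conf"],k["pixel"])
E
python3 bed.py
```

```text
base (array([585.1,  34.9, 379.9, 168.2]), -85.8, 2856, np.float64(11.7))
fence (array([607.2,  37.4, 309.5,  85. ]), -84.4, 407, np.float64(72.6))
hi-left (array([584.2, 183.7,  66.8,  16.9]), 4.9, 124, np.float64(106.8)) [0.58392199 0.18311489 0.10657072]
jaw (array([594.2,  74. ,  67.8,  16.2]), 4.7, 121, np.float64(105.7)) [0.59491207 0.07387732 0.10601706]
fence 0.56 [147.5, 285.5]
rails 0.77 [162.5, 287.1]
jaw_top 0.7 [158.7, 273.1]
cheek 0.51 [168.9, 245.1]
bed 0.62 [222.8, 361.9]
```

All four blanks are present, brown and with a dark band: a at (192,227), b at (414,168), c at (405,222), d at (182,173). The turquoise and yellow bars are not meant. The bed origin is at about (585,35) mm with a yaw of about 5.1°, and the jaw is at about 0.186. I'll open the jaw first.

```bash
python3 -c "
from h import *
go(.594,.074,.15,95.1)"
```

```text
rows 17 each [-0.0296 -0.0266  0.0048] [ 0.      0.     -0.0184] | total lin(tool) [-0.5628 -0.3711  0.0813] dyaw 17.9 j6 1.46
```

```bash
python3 -m creep '[[-0.0296,-0.0266,0.0048,0,0,-0.0184],[-0.0296,-0.0266,0.0048,0,0,-0.0184],[-0.0296,-0.0266,0.0048,0,0,-0.0184],[-0.0296,-0.0266,0.0048,0,0,-0.0184],[-0.0296,-0.0266,0.0048,0,0,-0.0184],[-0.0296,-0.0266,0.0048,0,0,-0.0184],[-0.0296,-0.0266,0.0048,0,0,-0.0184],[-0.0296,-0.0266,0.0048,0,0,-0.0184]]' 1; python3 -m creep '[[-0.0296,-0.0266,0.0048,0,0,-0.0184],[-0.0296,-0.0266,0.0048,0,0,-0.0184],[-0.0296,-0.0266,0.0048,0,0,-0.0184],[-0.0296,-0.0266,0.0048,0,0,-0.0184],[-0.0296,-0.0266,0.0048,0,0,-0.0184],[-0.0296,-0.0266,0.0048,0,0,-0.0184],[-0.0296,-0.0266,0.0048,0,0,-0.0184],[-0.0296,-0.0266,0.0048,0,0,-0.0184]]'; python3 -c "
from h import *
go(.594,.074,.15,95.1)"
```

```text
t: 1.72
ee_pos: [0.3283, 0.3117, 0.193]
tcp_rot: [0.038, 0.999, 0.0, 0.0]
ft_force: [0.4, 0.8, 0.3]
width: 0.998
t: 2.38
ee_pos: [0.5627, 0.096, 0.1544]
tcp_rot: [-0.035, 0.999, 0.0, 0.0]
ft_force: [0.5, 0.2, 0.4]
width: 1.003
rows 1 each [-0.0297 -0.0242  0.0044] [ 0.0002  0.0004 -0.0181] | total lin(tool) [-0.0297 -0.0242  0.0044] dyaw 1.0 j6 -0.01
```

```bash
python3 -m creep '[[-0.0297,-0.0242,0,0,0,-0.018],[0,0,0,0,0,0]]'; cat > wr.py <<'E'
from h import *
p,R,s=pose();cm=camera_model("wrist");im,d=get_image("wrist");cv2.imwrite(f"pics/{sys.argv[1]}.png",im[:,:,::-1])
np.savez(f"pics/{sys.argv[1]}.npz",im=im,d=d,**cm)
print(p,yaw(R),s["width"],s["ft_force"],s["t"])
P=pts("wrist",d,d>0,cm)
B=(.585,.035);th=np.radians(5.1)
c,sn=np.cos(th),np.sin(th)
X=P[:,:2]-B;bx=c*X[:,0]+sn*X[:,1];by=-sn*X[:,0]+c*X[:,1];Z=P[:,2]
np.save(f"pics/{sys.argv[1]}_b.npy",np.stack([bx,by,Z],1))
E
python3 wr.py w1; python3 -c "
from h import *
go(.594,.074,.08,95.1)"
```

```text
t: 2.55
ee_pos: [0.5982, 0.071, 0.1535]
tcp_rot: [-0.042, 0.999, -0.001, 0.002]
ft_force: [1.7, 0.7, -0.7]
width: 1.004
[0.59815314 0.07100676 0.15353877] 94.77352805110343 1.0044830096999735 [ 1.69751034  0.68378419 -0.69546933] 2.55
rows 2 each [0.0007 0.0005 0.0369] [-0.0002  0.0005 -0.0023] | total lin(tool) [0.0015 0.001  0.0737] dyaw 0.3 j6 -0.07
```

View pics/w1.png

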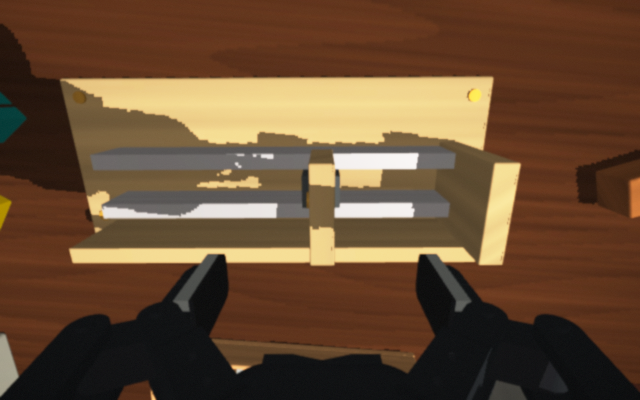

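```bash
python3 - <<'E'
from h import *
z=np.load("pics/w1.npz");cm={k:z[k] for k in("camera_matrix","R","t")}
im,d=z["im"],z["d"]
m=np.zeros(d.shape,bool);m[60:280,55:525]=1
P=pts("wrist",d,m,cm)
print("fence+",rect(P,.068,.078));Q=P[(P[:,2]>.1)&(P[:,2]<.115)]
print("cheek",rect(Q[Q[:,1]>.12],0,1));print("jaw",rect(Q[Q[:,1]<.12],0,1))
b=np.load("pics/w1_b.npy")
F=b[(abs(b[:,2]-.073)<.004)&(b[:,0]>.03)&(b[:,0]<.08)&(abs(b[:,1])<.13)]
for y0 in (-.12,-.08,-.04,0,.1):
    f=F[abs(F[:,1]-y0)<.012]; print(y0,len(f),np.percentile(f[:,0],[2,50,98]).round(4) if len(f) else '')
Rr=b[(abs(b[:,2]-.05)<.004)&(abs(b[:,1])<.13)]
print("rails z",np.median(Rr[:,2]),np.histogram(Rr[:,0],np.arange(-.03,.06,.003)))
E
```

```text
fence+ (array([606.7,  32.2, 310.9,  84.7]), -84.7, 6614, np.float64(72.8))
cheek (array([585.4, 179. ,  68.4,  17.5]), 4.6, 3158, np.float64(106.8))
jaw (array([595. ,  69.6,  68.2,  16. ]), 5.0, 2651, np.float64(106.9))
-0.12 453 [0.0507 0.056  0.0625]
-0.08 509 [0.0508 0.056  0.0628]
-0.04 382 [0.0507 0.0544 0.0628]
0 523 [0.0509 0.0561 0.0631]
0.1 456 [0.0509 0.0555 0.0626]
rails z 0.049909367046404876 (array([   0,    0,    0,    0, 1024, 1207, 1191, 1198,  391,    6,   54,
         46,   43,   41,   39,   32,   34,  741, 1044, 1018, 1026,  724,
          0,    0,    0,    0,  303,  846,    0]), array([-3.0000000e-02, -2.7000000e-02, -2.4000000e-02, -2.1000000e-02,
       -1.8000000e-02, -1.5000000e-02, -1.2000000e-02, -9.0000000e-03,
       -6.0000000e-03, -3.0000000e-03, -6.9388939e-18,  3.0000000e-03,
        6.0000000e-03,  9.0000000e-03,  1.2000000e-02,  1.5000000e-02,
        1.8000000e-02,  2.1000000e-02,  2.4000000e-02,  2.7000000e-02,
        3.0000000e-02,  3.3000000e-02,  3.6000000e-02,  3.9000000e-02,
        4.2000000e-02,  4.5000000e-02,  4.8000000e-02,  5.1000000e-02,
        5.4000000e-02,  5.7000000e-02]))
```

```bash
python3 -m creep '[[0.0015,0.001,0.0365,0,0,-0.0045],[0,0,0.0365,0,0,0],[0,0,0,0,0,0],[0,0,0,0,0,0]]' - ; python3 -m creep '[[0,0,0,0,0,0],[0,0,0,0,0,0],[0,0,0,0,0,0],[0,0,0,0,0,0],[0,0,0,0,0,0],[0,0,0,0,0,0]]' 0.05
```

```text
t: 2.93
ee_pos: [0.5879, 0.0772, 0.08]
tcp_rot: [-0.047, 0.999, 0.0, -0.003]
ft_force: [0.2, 0.2, 1.0]
width: 0.998
t: 3.43
ee_pos: [0.5922, 0.0761, 0.0829]
tcp_rot: [-0.046, 0.999, -0.001, 0.001]
ft_force: [-3.0, -2.5, 0.2]
width: 0.178
```

```bash
python3 -m creep '[[0,-0.02,0,0,0,0],[0,-0.03,0,0,0,0],[0,-0.03,0,0,0,0],[0,-0.03,0,0,0,0],[0,-0.03,0,0,0,0],[0,-0.025,0,0,0,0],[0,-0.01,0,0,0,0],[0,0,0,0,0,0]]'; python3 -m creep '[[0,-0.003,0,0,0,0],[0,-0.003,0,0,0,0],[0,0,0,0,0,0]]'
```

```text
t: 4.1
ee_pos: [0.6079, -0.1011, 0.0829]
tcp_rot: [-0.045, 0.999, -0.001, 0.001]
ft_force: [-2.9, -1.5, 7.0]
width: 0.173
t: 4.35
ee_pos: [0.6081, -0.1043, 0.0829]
tcp_rot: [-0.046, 0.999, -0.0, 0.0]
ft_force: [-2.3, -0.2, 6.3]
width: 0.173
```

```bash
for i in 1 2; do python3 -m creep '[[0,-0.003,0,0,0,0],[0,0,0,0,0,0]]'; done
```

```text
t: 4.52
ee_pos: [0.6084, -0.1069, 0.0828]
tcp_rot: [-0.046, 0.999, -0.0, 0.0]
ft_force: [-2.4, 0.6, 6.7]
width: 0.172
t: 4.68
ee_pos: [0.6086, -0.1098, 0.0828]
tcp_rot: [-0.046, 0.999, 0.0, 0.0]
ft_force: [-3.3, 0.4, 6.7]
width: 0.176
```

```bash
python3 -m creep '[[0,-0.002,0,0,0,0],[0,0,0,0,0,0]]';python3 -m creep '[[0,-0.002,0,0,0,0],[0,0,0,0,0,0]]';python3 -m creep '[[0,-0.002,0,0,0,0],[0,0,0,0,0,0]]'
```

```text
t: 4.85
ee_pos: [0.6088, -0.1116, 0.0829]
tcp_rot: [-0.046, 0.999, 0.0, 0.0]
ft_force: [-2.9, 0.7, 7.2]
width: 0.173
t: 5.02
ee_pos: [0.6089, -0.1136, 0.0828]
tcp_rot: [-0.046, 0.999, 0.0, 0.0]
ft_force: [-2.5, 1.0, 7.4]
width: 0.176
t: 5.18
ee_pos: [0.6091, -0.1148, 0.0829]
tcp_rot: [-0.046, 0.999, 0.001, 0.0]
ft_force: [-3.9, 2.8, 7.9]
width: 0.177
```

```bash
python3 -m creep '[[0,-0.002,0,0,0,0],[0,0,0,0,0,0]]';python3 -m creep '[[0,-0.002,0,0,0,0],[0,0,0,0,0,0]]'
```

```text
t: 5.35
ee_pos: [0.609, -0.1149, 0.0828]
tcp_rot: [-0.047, 0.999, 0.003, 0.0]
ft_force: [-3.1, 7.6, 8.8]
width: 0.174
t: 5.52
ee_pos: [0.609, -0.115, 0.0828]
tcp_rot: [-0.047, 0.999, 0.005, 0.0]
ft_force: [-5.1, 14.0, 10.3]
width: 0.175
```

```bash
python3 -m creep '[[0,0.004,0,0,0,0],[0,0,0,0,0,0],[0,0,0,0,0,0],[0,0,0,0,0,0],[0,0,0,0,0,0],[0,0,0,0,0,0]]' 1;python3 -m creep '[[0,0,-0.03,0,0,0],[0,0,-0.04,0,0,0],[0,0,-0.03,0,0,0]]'; python3 -c "
from h import *
go(.55,.38,.2,21.6)"; python3 bed.py
```

```text
t: 6.02
ee_pos: [0.6091, -0.116, 0.0814]
tcp_rot: [-0.046, 0.999, -0.0, -0.0]
ft_force: [-0.1, -0.3, 0.5]
width: 0.996
t: 6.27
ee_pos: [0.6089, -0.1158, 0.1832]
tcp_rot: [-0.046, 0.999, 0.0, -0.0]
ft_force: [1.6, 0.3, 0.2]
width: 1.001
rows 13 each [ 0.0251  0.027  -0.0013] [ 0.    -0.     0.099] | total lin(tool) [ 0.0128  0.4992 -0.0167] dyaw -73.7 j6 -0.38
base (array([581.4,  95. , 257.6, 169.9]), -85.4, 1711, np.float64(12.0))
fence (array([636. ,  85.2, 238.2,  81.4]), -66.1, 298, np.float64(73.0))
hi-left (array([584.5, 183.7,  67. ,  17. ]), 4.4, 126, np.float64(106.2)) [0.58441502 0.18313965 0.10577959]
jaw None 0
fence 0.86 [150.8, 282.4]
rails 0.81 [161.6, 288.2]
cheek 0.45 [167.3, 242.2]
```

```bash
python3 -m creep '[[0.025,0.027,-0.0013,0,0,0.099],[0.025,0.027,-0.0013,0,0,0.099],[0.025,0.027,-0.0013,0,0,0.099],[0.025,0.027,-0.0013,0,0,0.099],[0.025,0.027,-0.0013,0,0,0.099],[0.025,0.027,-0.0013,0,0,0.099],[0.025,0.027,-0.0013,0,0,0.099]]';python3 -m creep '[[0.025,0.027,-0.0013,0,0,0.099],[0.025,0.027,-0.0013,0,0,0.099],[0.025,0.027,-0.0013,0,0,0.099],[0.025,0.027,-0.0013,0,0,0.099],[0.025,0.027,-0.0013,0,0,0.099],[0.025,0.027,-0.0013,0,0,0.099],[0,0,0,0,0,0],[0,0,0,0,0,0]]'
cat > wb.py <<'E'
# wrist look for blanks: brown bars by outline
from h import *
n,tgt=sys.argv[1],(sys.argv[2] if len(sys.argv)>2 else "blank_a")
p,R,s=pose();cm=camera_model("wrist");im,d=get_image("wrist");cv2.imwrite(f"pics/{n}.png",im[:,:,::-1])
hsv=cv2.cvtColor(im,cv2.COLOR_RGB2HSV)
np.savez(f"pics/{n}.npz",im=im,d=d,**cm)
print("tcp",p.round(4),"yaw",round(yaw(R),2),"w",round(s["width"],3),"f",s["ft_force"].round(1),"t",s["t"])
for o in models.outline_of("wrist",tgt):
    if o["conf"]<.3:continue
    P=pts("wrist",d,o["pixels"],cm)
    if len(P)<20:continue
    top=np.percentile(P[:,2],90)
    print(round(o["conf"],2),np.round(o["box"]),"hsv",np.median(hsv[o["pixels"]],0),rect(P,top-.007,top+.006))
E
python3 wb.py w2
```

```text
t: 7.2
ee_pos: [0.4758, 0.1016, 0.1892]
tcp_rot: [0.298, 0.954, -0.001, -0.002]
ft_force: [0.5, 0.4, 0.2]
width: 0.999
t: 7.87
ee_pos: [0.4997, 0.3183, 0.1962]
tcp_rot: [0.561, 0.828, -0.001, -0.001]
ft_force: [-0.4, -0.6, -0.2]
width: 1.0
tcp [0.4997 0.3183 0.1962] yaw 21.79 w 1.0 f [-0.4 -0.6 -0.2] t 7.8667
0.79 [386.  79. 436. 199.] hsv [ 17. 161. 250.] (array([564.1, 379.6, 109. ,  36.6]), -67.8, 4638, np.float64(35.8))
0.57 [200.  60. 255. 153.] hsv [ 15. 167. 244.] (array([391.1, 344.2,  80. ,  36.5]), -75.2, 3691, np.float64(36.0))
0.45 [159. 201. 230. 266.] hsv [ 30.   1. 255.] (array([399.4, 210.2,  55.2,  54.8]), 19.1, 2660, np.float64(44.9))
0.35 [464.   0. 574.  48.] hsv [  8. 179. 117.] (array([599.3, 503.5,  38.2,  12.7]), 15.5, 713, np.float64(67.7))
```

View pics/w2.png

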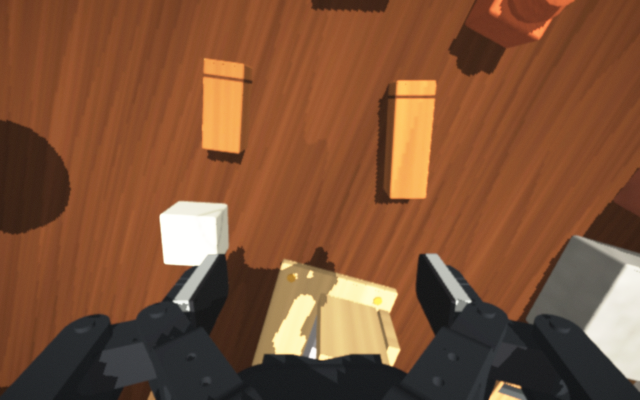

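In the wrist view, blank_d (110 mm, brown, dark band) is at pixel (410,140) and blank_a at (224,107). Going for d.

```bash
python3 -c "
from h import *
go(.564,.3795,.07,22.2)"
```

```text
rows 4 each [0.0087 0.0209 0.0317] [-0.0008  0.0001 -0.0025] | total lin(tool) [0.0351 0.0837 0.1267] dyaw 0.6 j6 1.65
```

```bash
python3 -m creep '[[0.0087,0.021,0.0317,0,0,-0.0025],[0.0087,0.021,0.0317,0,0,-0.0025],[0.0087,0.021,0.0317,0,0,-0.0025],[0.0087,0.021,0.0317,0,0,-0.0025],[0,0,0,0,0,0],[0,0,0,0,0,0]]'; python3 -c "
from h import *
go(.564,.3795,.008,22.2)"
```

```text
t: 8.47
ee_pos: [0.5634, 0.3781, 0.0678]
tcp_rot: [0.558, 0.83, -0.004, -0.002]
ft_force: [-1.1, 0.6, 0.7]
width: 0.995
rows 2 each [0.0006 0.0007 0.0299] [-0.0039  0.0006 -0.0008] | total lin(tool) [0.0011 0.0016 0.0598] dyaw 0.1 j6 1.68
```

```bash
python3 -m creep '[[0.0006,0.0007,0.03,-0.003,0,0],[0.0006,0.0007,0.0295,-0.003,0,0],[0,0,0,0,0,0]]';  python3 -m creep '[[0,0,0,0,0,0],[0,0,0,0,0,0],[0,0,0,0,0,0],[0,0,0,0,0,0],[0,0,0,0,0,0]]' 0.2; python3 -m creep '[[0,0,-0.02,0,0,0],[0,0,-0.04,0,0,0],[0,0,-0.04,0,0,0],[0,0,-0.035,0,0,0],[0,0,0,0,0,0]]'; python3 wb.py w3
```

```text
t: 8.72
ee_pos: [0.5633, 0.3793, 0.0092]
tcp_rot: [0.558, 0.83, -0.0, 0.0]
ft_force: [-1.9, -1.8, -1.4]
width: 0.998
t: 9.13
ee_pos: [0.5682, 0.3832, 0.0152]
tcp_rot: [0.558, 0.83, 0.005, 0.003]
ft_force: [-0.5, -0.6, 10.2]
width: 0.409
t: 9.55
ee_pos: [0.5702, 0.3846, 0.1576]
tcp_rot: [0.558, 0.83, 0.01, 0.005]
ft_force: [0.9, 1.6, -0.1]
width: 0.403
tcp [0.5702 0.3846 0.1576] yaw 22.18 w 0.403 f [ 0.9  1.6 -0.1] t 9.55
0.77 [278. 142. 370. 362.] hsv [ 18. 157. 252.] (array([567.3, 389.1,  96.8,  36.6]), -68.1, 17163, np.float64(178.3))
0.69 [ 64. 101. 142. 202.] hsv [ 15. 166. 244.] (array([390.8, 344.4,  80. ,  38.1]), -76.3, 4736, np.float64(36.0))
```

View pics/w3.png

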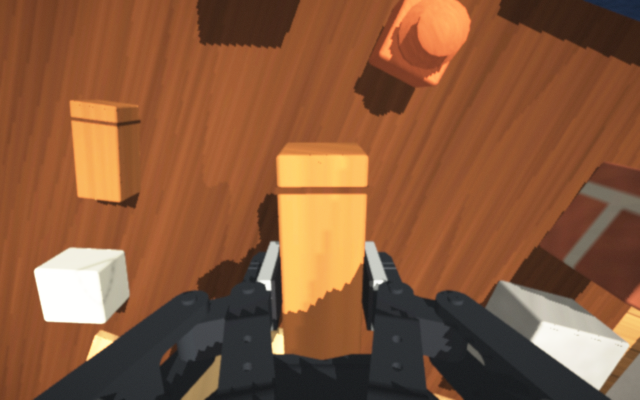

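```bash
cat >> h.py <<'E'
B=np.array([.586,.0315]);TH=np.radians(5.1)
def b2w(x,y):return B+np.array([np.cos(TH)*x-np.sin(TH)*y,np.sin(TH)*x+np.cos(TH)*y])
def w2b(p):
    X=np.asarray(p)[:2]-B;return np.array([np.cos(TH)*X[0]+np.sin(TH)*X[1],-np.sin(TH)*X[0]+np.cos(TH)*X[1]])
def gob(xb,yb,z,dy=0,n=None):
    p,R,s=pose();print("now bed",(w2b(p)*1000).round(1),"z",(p[2]*1000).round(1),"yaw",yaw(R).round(2),"f",s["ft_force"].round(1),"w",round(s["width"],3),"t",s["t"]);w=b2w(xb,yb);go(w[0],w[1],z,95.1+dy,n)
E
python3 -c "
from h import *
gob(-.016,.093,.155)"
```

```text
now bed [ 12.8 351.8] z 150.4 yaw 22.17 f [-1.1 -0.2 -2.2] w 0.407 t 9.65
rows 11 each [-0.0101 -0.0204 -0.0005] [ 0.001   0.0007 -0.1157] | total lin(tool) [-0.239  -0.1035 -0.006 ] dyaw 72.9 j6 1.69
```

```bash
python3 -m creep '[[-0.01,-0.0204,-0.0012,0.001,0.0007,-0.1157],[-0.01,-0.0204,-0.0012,0.001,0.0007,-0.1157],[-0.01,-0.0204,-0.0012,0.001,0.0007,-0.1157],[-0.01,-0.0204,-0.0012,0.001,0.0007,-0.1157],[-0.01,-0.0204,-0.0012,0.001,0.0007,-0.1157],[-0.01,-0.0204,-0.0012,0.001,0.0007,-0.1157],[-0.01,-0.0204,-0.0012,0.001,0.0007,-0.1157],[-0.01,-0.0204,-0.0012,0.001,0.0007,-0.1157]]'; python3 -m creep '[[-0.01,-0.0204,0,0,0,-0.1157],[-0.01,-0.0204,0,0,0,-0.1157],[-0.01,-0.0204,0,0,0,-0.1157],[0,0,0,0,0,0],[0,0,0,0,0,0],[0,0,0,0,0,0],[0,0,0,0,0,0],[0,0,0,0,0,0]]';python3 -c "
from h import *
gob(-.016,.093,.1)"
```

```text
t: 10.32
ee_pos: [0.5076, 0.2143, 0.1544]
tcp_rot: [0.126, 0.992, -0.001, -0.004]
ft_force: [0.1, -0.4, -1.6]
width: 0.411
t: 10.98
ee_pos: [0.5302, 0.152, 0.1557]
tcp_rot: [-0.045, 0.999, 0.0, -0.002]
ft_force: [-0.2, -0.1, -1.6]
width: 0.404
now bed [-44.9 125. ] z 155.7 yaw 95.14 f [-0.2 -0.1 -1.6] w 0.404 t 10.9833
rows 2 each [-0.0145 -0.016   0.0278] [ 0.0003 -0.0023  0.0003] | total lin(tool) [-0.0291 -0.032   0.0555] dyaw -0.0 j6 0.07
```

```bash
sed -i 's#V=np.eye(3)+W/2.*#V=(np.eye(3)+W/2+W@W/6+W@W@W/24+W@W@W@W/120+W@W@W@W@W/720+W@W@W@W@W@W/5040) if a>1e-6 else np.eye(3)#' h.py
python3 -m creep '[[-0.0145,-0.016,0,0,-0.002,0],[-0.0145,-0.016,0,0,-0.002,0],[0,0,0.02,0,0,0],[0,0,0.02,0,0,0],[0,0,0,0,0,0],[0,0,0,0,0,0],[0,0,0,0,0,0],[0,0,0,0,0,0]]';python3 -c "
from h import *
gob(-.016,.093,.068)"; python3 wb.py w4
```

```text
t: 11.65
ee_pos: [0.5634, 0.1224, 0.1174]
tcp_rot: [-0.045, 0.999, 0.0, 0.001]
ft_force: [0.1, 0.1, -0.7]
width: 0.409
now bed [-14.5  92.6] z 117.4 yaw 95.13 f [ 0.1  0.1 -0.7] w 0.409 t 11.65
rows 2 each [0.0008 0.0002 0.0247] [0.0003 0.0013 0.0002] | total lin(tool) [0.0017 0.0004 0.0494] dyaw -0.0 j6 0.01
tcp [0.5634 0.1224 0.1174] yaw 95.13 w 0.409 f [ 0.1  0.1 -0.7] t 11.65
0.91 [600.   2. 640.  18.] hsv [ 12. 175.  76.] (array([415.5, 311.3,  11.9,   6. ]), 56.7, 195, np.float64(23.5))
0.55 [278. 143. 371. 361.] hsv [ 14. 173. 230.] (array([557.2, 120.8,  96.8,  36.5]), 4.9, 17197, np.float64(138.1))
```

View pics/w4.png

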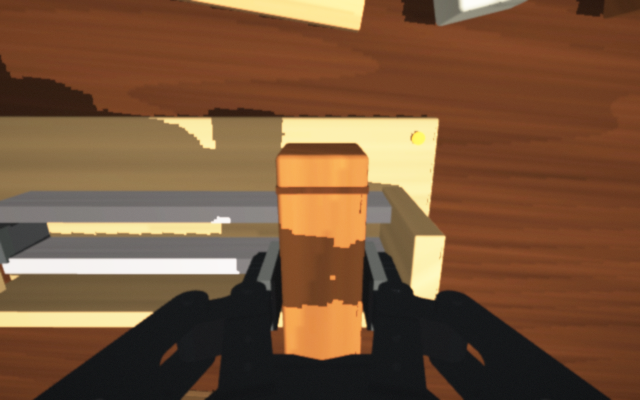

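```bash
python3 -m creep '[[0,0,0.02,0,0,0],[0,0,0.02,0,0,0],[0,0,0.01,0,0,0],[0,0,0,0,0,0],[0,0,0,0,0,0],[0,0,0,0,0,0]]'; python3 -m creep '[[-0.002,0,0,0,0,0],[-0.002,0,0,0,0,0],[0,0,0,0,0,0],[0,0,0,0,0,0]]';  python3 -m creep '[[-0.002,0,0,0,0,0],[0,0,0,0,0,0],[0,0,0,0,0,0]]'; python3 wb.py w5
```

```text
t: 12.25
ee_pos: [0.563, 0.122, 0.0666]
tcp_rot: [-0.044, 0.999, 0.0, 0.001]
ft_force: [-0.1, 0.9, -0.3]
width: 0.406
t: 12.58
ee_pos: [0.567, 0.1223, 0.0662]
tcp_rot: [-0.044, 0.999, 0.0, 0.0]
ft_force: [-0.0, -0.4, -1.2]
width: 0.412
t: 12.83
ee_pos: [0.5687, 0.1224, 0.066]
tcp_rot: [-0.044, 0.999, 0.0, 0.0]
ft_force: [0.4, -0.6, -2.3]
width: 0.404
tcp [0.5687 0.1224 0.066 ] yaw 95.09 w 0.404 f [ 0.4 -0.6 -2.3] t 12.8333
0.59 [277. 142. 369. 363.] hsv [ 14. 174. 227.] (array([562.5, 121. ,  96.7,  36.3]), 4.9, 17137, np.float64(86.9))
```

```bash
for i in 1 2; do python3 -m creep '[[-0.001,0,0,0,0,0],[0,0,0,0,0,0],[0,0,0,0,0,0]]'; done;  python3 -m creep '[[-0.001,0,0,0,0,0],[0,0,0,0,0,0],[0,0,0,0,0,0]]'
```

```text
t: 13.18
ee_pos: [0.5696, 0.1225, 0.066]
tcp_rot: [-0.044, 0.999, 0.0, 0.0]
ft_force: [0.3, 0.4, -0.8]
width: 0.412
t: 13.43
ee_pos: [0.5707, 0.1226, 0.066]
tcp_rot: [-0.044, 0.999, 0.0, 0.0]
ft_force: [0.2, -0.6, -1.6]
width: 0.406
t: 13.68
ee_pos: [0.5717, 0.1227, 0.066]
tcp_rot: [-0.044, 0.999, 0.0, 0.0]
ft_force: [-0.3, 0.6, -0.9]
width: 0.409
```

```bash
for i in 1 2 3; do python3 -m creep '[[-0.0015,0,0,0,0,0],[0,0,0,0,0,0],[0,0,0,0,0,0]]'|grep -E "ee|ft"; done
```

```text
ee_pos: [0.5727, 0.1228, 0.0659]
ft_force: [-1.4, 0.2, -0.9]
ee_pos: [0.5727, 0.1228, 0.0656]
ft_force: [-5.7, -1.5, 1.6]
ee_pos: [0.5727, 0.1228, 0.0654]
ft_force: [-8.2, -0.7, 3.3]
```

```bash
python3 -m creep '[[0.001,0,0.0008,0,0,0],[0,0,0,0,0,0],[0,0,0,0,0,0],[0,0,0,0,0,0]]'; python3 -m creep '[[0,0,0,0,0,0],[0,0,0,0,0,0],[0,0,0,0,0,0],[0,0,0,0,0,0]]' 0.58; python3 -m creep '[[0,0,-0.02,0,0,0],[0,0,-0.03,0,0,0],[0,0,-0.04,0,0,0],[0,0,-0.03,0,0,0],[0,0,0,0,0,0],[0,0,0,0,0,0],[0,0,0,0,0,0],[0,0,0,0,0,0]]'; python3 wb.py w6;python3 look.py t blank_a strip;  python3 -c "
from h import *
go(.391,.344,.16,14.5)"
```

```text
t: 14.77
ee_pos: [0.5727, 0.1228, 0.065]
tcp_rot: [-0.044, 0.999, 0.0, -0.002]
ft_force: [-6.9, -1.2, 3.5]
width: 0.404
t: 15.1
ee_pos: [0.576, 0.123, 0.0656]
tcp_rot: [-0.044, 0.999, 0.0, 0.001]
ft_force: [-0.5, 0.4, -0.2]
width: 0.585
t: 15.77
ee_pos: [0.574, 0.1228, 0.1835]
tcp_rot: [-0.044, 0.999, 0.0, -0.001]
ft_force: [0.0, -0.4, -0.2]
width: 0.578
tcp [0.574  0.1228 0.1835] yaw 95.08 w 0.578 f [ 0.  -0.4 -0.2] t 15.7667
0.72 [300. 122. 349. 263.] hsv [ 15. 172. 240.] (array([572.9, 121.8, 109. ,  36.2]), 5.1, 6192, np.float64(85.9))
0.59 [542.   0. 640.  23.] hsv [ 12. 179.  97.] (array([410.7, 334.7,  57.7,  11.4]), -86.3, 752, np.float64(35.7))
0.51 [  0. 101. 414. 270.] hsv [ 18.  99. 144.] (array([606.3,  32.9, 309.7,  84.3]), -85.0, 5031, np.float64(73.0))
blank_a 0.95 [359. 166. 383. 192.] hsv [ 87. 244.  94.] [(array([ 539.1, -236.8,   94.3,   35.5]), 42.9, 303, np.float64(35.0))]
blank_a 0.81 [386. 218. 416. 228.] hsv [ 13. 197. 218.] [(array([ 394.9, -335.9,   95.5,   32.4]), 88.8, 295, np.float64(34.6))]
blank_a 0.81 [484. 219. 520. 239.] hsv [ 28. 255. 252.] [(array
[... 387 characters left out ...]
[ 678.8, -260.2,  100.8,   35.9]), -29.3, 326, np.float64(34.8))]
blank_a 0.62 [252. 164. 268. 183.] hsv [ 13. 197. 218.] [(array([550. , 123.7,  63.9,  35.5]), 4.7, 217, np.float64(85.6))]
blank_a 0.55 [394. 158. 427. 179.] hsv [ 13. 197. 219.] [(array([ 565.8, -374.3,   90.7,   38. ]), 64.1, 306, np.float64(34.6))]
blank_a 0.31 [327. 143. 340. 164.] hsv [ 18. 124. 119.] [(array([ 610.1, -110.9,   67.5,   15.9]), 5.4, 114, np.float64(106.5))]
strip 0.68 [256. 213. 319. 222.] hsv [ 21. 134. 251.] [(array([419.4,  32. , 214. ,  30.3]), 86.0, 578, np.float64(9.6))]
rows 12 each [0.0247 0.0082 0.002 ] [-1.000e-04 -1.000e-04  1.172e-01] | total lin(tool) [0.163  0.2365 0.0245] dyaw -80.6 j6 0.01
```

View pics/w6.png

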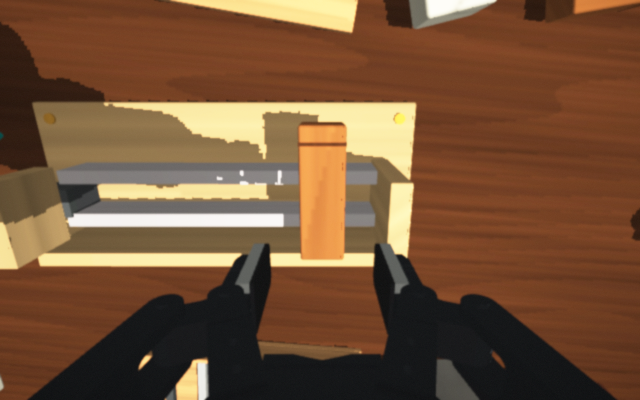

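```bash
python3 -m creep '[[0.0247,0.0082,0.002,0,0,0.1172],[0.0247,0.0082,0.002,0,0,0.1172],[0.0247,0.0082,0.002,0,0,0.1172],[0.0247,0.0082,0.002,0,0,0.1172],[0.0247,0.0082,0.002,0,0,0.1172],[0.0247,0.0082,0.002,0,0,0.1172],[0.0247,0.0082,0.002,0,0,0.1172]]' 1 | grep -E "ee|ft"; python3 -m creep '[[0.0247,0.0082,0.002,0,0,0.1172],[0.0247,0.0082,0.002,0,0,0.1172],[0.0247,0.0082,0.002,0,0,0.1172],[0.0247,0.0082,0.002,0,0,0.1172],[0.0247,0.0082,0.002,0,0,0.1172],[0,0,0,0,0,0],[0,0,0,0,0,0],[0,0,0,0,0,0]]'; python3 -m creep '[[0,0,0,0,0,0],[0,0,0,0,0,0]]' |grep ft; python3 wb.py w7;  python3 -c "
from h import *
go(.391,.344,.06,14.5)"
```

```text
ee_pos: [0.4255, 0.2208, 0.1709]
ft_force: [-0.0, 0.3, -0.2]
t: 17.27
ee_pos: [0.3909, 0.3432, 0.1609]
tcp_rot: [0.612, 0.791, -0.0, 0.0]
ft_force: [0.0, 0.1, -0.2]
width: 1.002
ft_force: [0.2, -0.2, 0.2]
tcp [0.3913 0.3427 0.1613] yaw 14.46 w 1.004 f [ 0.2 -0.2  0.2] t 17.4333
0.92 [298. 133. 345. 226.] hsv [ 18. 155. 252.] (array([390.6, 344.7,  79.2,  36.2]), -75.2, 3719, np.float64(35.9))
rows 3 each [ 0.0004 -0.      0.0338] [ 0.0002 -0.0001 -0.0003] | total lin(tool) [ 1.100e-03 -1.000e-04  1.014e-01] dyaw 0.1 j6 1.92
```

View pics/w7.png

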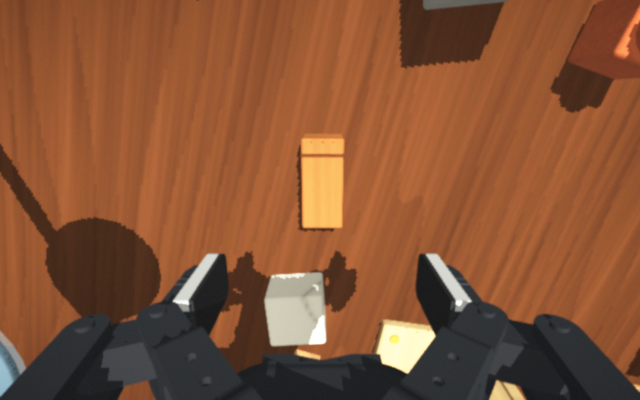

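Blank a (brown, band) is centred ahead at (322,182). Descending.

```bash
python3 -m creep '[[0.001,0,0.03,0,0,0.005],[0.001,0,0.03,0,0,0],[0,0,0.03,0,0,0],[0,0,0.03,0,0,0],[0,0,0.02,0,0,0],[0,0,0.009,0,0,0],[0,0,0,0,0,0],[0,0,0,0,0,0]]'; python3 -m creep '[[0,0,0,0,0,0],[0,0,0,0,0,0],[0,0,0,0,0,0],[0,0,0,0,0,0],[0,0,0,0,0,0]]' 0.2;python3 -m creep '[[0,0,-0.02,0,0,0],[0,0,-0.03,0,0,0],[0,0,-0.04,0,0,0],[0,0,-0.04,0,0,0],[0,0,-0.02,0,0,0],[0,0,0,0,0,0],[0,0,0,0,0,0],[0,0,0,0,0,0]]'; python3 -m creep '[[0,0,0,0,0,0],[0,0,0,0,0,0],[0,0,0,0,0,0]]' |grep ft; python3 wb.py w8;  python3 -c "
from h import *
gob(-.006,.031,.165)"
```

```text
t: 18.2
ee_pos: [0.391, 0.3456, 0.0127]
tcp_rot: [0.614, 0.789, 0.0, 0.0]
ft_force: [0.6, -0.6, -0.1]
width: 0.997
t: 18.62
ee_pos: [0.3918, 0.3465, 0.0135]
tcp_rot: [0.614, 0.789, 0.002, 0.0]
ft_force: [1.6, 0.6, 6.6]
width: 0.404
t: 19.28
ee_pos: [0.3899, 0.3452, 0.1612]
tcp_rot: [0.614, 0.789, -0.001, -0.0]
ft_force: [-0.3, -0.3, -0.5]
width: 0.41
ft_force: [0.7, 0.3, -0.3]
tcp [0.3897 0.3451 0.1608] yaw 14.22 w 0.405 f [ 0.7  0.3 -0.3] t 19.5333
0.62 [270. 177. 369. 358.] hsv [ 16. 161. 248.] (array([390.1, 343.8,  79.9,  36.7]), -75.8, 13862, np.float64(183.2))
now bed [-167.2  330. ] z 161.3 yaw 14.22 f [-0.5 -0.5 -1.1] w 0.409 t 19.6333
rows 12 each [-0.0293 -0.0094 -0.0003] [-1.000e-04 -1.000e-04 -1.176e-01] | total lin(tool) [-0.3208  0.1118 -0.0037] dyaw 80.9 j6 1.93
```

```bash
python3 -c "
from h import *
gob(-.00,.031,.165)"
```

```text
now bed [-167.2  330. ] z 161.3 yaw 14.22 f [-0.5 -0.5 -1.1] w 0.409 t 19.6333
rows 12 each [-0.0297 -0.0091 -0.0003] [-1.000e-04 -1.000e-04 -1.176e-01] | total lin(tool) [-0.3217  0.1177 -0.0037] dyaw 80.9 j6 1.93
```

```bash
python3 -m creep '[[-0.0297,-0.0091,-0.0003,0,0,-0.1176],[-0.0297,-0.0091,-0.0003,0,0,-0.1176],[-0.0297,-0.0091,-0.0003,0,0,-0.1176],[-0.0297,-0.0091,-0.0003,0,0,-0.1176],[-0.0297,-0.0091,-0.0003,0,0,-0.1176],[-0.0297,-0.0091,-0.0003,0,0,-0.1176]]' | grep ft;python3 -m creep '[[-0.0297,-0.0091,-0.0003,0,0,-0.1176],[-0.0297,-0.0091,-0.0003,0,0,-0.1176],[-0.0297,-0.0091,-0.0003,0,0,-0.1176],[-0.0297,-0.0091,-0.0003,0,0,-0.1176],[-0.0297,-0.0091,-0.0003,0,0,-0.1176],[-0.0297,-0.0091,-0.0003,0,0,-0.1176]]' | grep ft; python3 -m creep '[[0,0,0,0,0,0],[0,0,0,0,0,0],[0,0,0,0,0,0],[0,0,0,0,0,0],[0,0,0,0,0,0],[0,0,0,0,0,0]]' |grep ft;python3 wb.py w9;  python3 -c "
from h import *
gob(0,.031,.066)"
```

```text
ft_force: [0.5, 0.5, -1.0]
ft_force: [0.3, 1.1, -0.7]
ft_force: [0.5, -0.0, -1.4]
tcp [0.5822 0.063  0.166 ] yaw 95.0 w 0.412 f [ 0.5 -0.  -1.4] t 21.1333
0.82 [371. 121. 438. 268.] hsv [ 14. 173. 238.] (array([573. , 121.9, 109.6,  36.6]), 5.2, 7080, np.float64(85.9))
0.75 [  0.  88.  47. 165.] hsv [ 88. 224.  74.] (array([ 568. , -205.8,   39.1,   18.4]), -10.5, 577, np.float64(34.5))
0.62 [274. 178. 370. 358.] hsv [ 12. 177. 136.] (array([583. ,  62.3,  80.5,  36.2]), 4.9, 13755, np.float64(188.4))
0.6 [  0. 196.  34. 283.] hsv [ 25. 255. 201.] (array([ 663.5, -236.5,   52.8,   15.6]), -11.2, 382, np.float64(23.7))
now bed [-0.7 31.6] z 166.1 yaw 95.0 f [ 0.1 -0.3 -0.5] w 0.406 t 21.2333
rows 3 each [-0.0002 -0.0002  0.0334] [ 0.0001  0.0002 -0.0006] | total lin(tool) [-0.0006 -0.0006  0.1001] dyaw 0.1 j6 -0.09
```

View pics/w9.png

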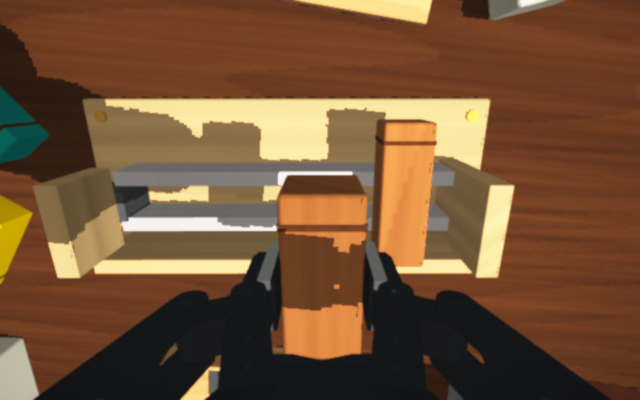

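```bash
python3 -m creep '[[0,-0.0006,0.03,0,0,0],[0,0,0.03,0,0,0],[0,0,0.025,0,0,0],[0,0,0.0145,0,0,0],[0,0,0,0,0,0],[0,0,0,0,0,0],[0,0,0,0,0,0],[0,0,0,0,0,0]]'; python3 -m creep '[[-0.003,0,0,0,0,0],[-0.002,0,0,0,0,0],[-0.002,0,0,0,0,0],[0,0,0,0,0,0],[0,0,0,0,0,0],[0,0,0,0,0,0]]';for i in 1 2 3; do python3 -m creep '[[-0.0015,0,0,0,0,0],[0,0,0,0,0,0],[0,0,0,0,0,0]]'|grep -E "ee|ft"; done
```

```text
t: 21.9
ee_pos: [0.5837, 0.0621, 0.067]
tcp_rot: [-0.043, 0.999, 0.0, 0.001]
ft_force: [-1.1, -1.1, -1.0]
width: 0.409
t: 22.4
ee_pos: [0.5901, 0.0625, 0.0663]
tcp_rot: [-0.043, 0.999, 0.0, 0.0]
ft_force: [-1.2, -0.7, -0.3]
width: 0.406
ee_pos: [0.5917, 0.0626, 0.0663]
ft_force: [0.6, -0.5, -0.4]
ee_pos: [0.5928, 0.0628, 0.0662]
ft_force: [-1.2, 0.0, 0.7]
ee_pos: [0.5928, 0.0628, 0.0659]
ft_force: [-5.2, -0.9, 1.9]
```

```bash
python3 -m creep '[[0,0,0.001,0,0,0],[0,0,0,0,0,0],[0,0,0,0,0,0]]'|grep -E "ee|ft";python3 -m creep '[[0,0,0.001,0,0,0],[0,0,0,0,0,0],[0,0,0,0,0,0]]'|grep -E "ee|ft"; python3 wb.py w10
```

```text
ee_pos: [0.5928, 0.0628, 0.0648]
ft_force: [-4.3, -0.3, 1.9]
ee_pos: [0.5928, 0.0628, 0.0638]
ft_force: [-5.0, -0.9, 1.7]
tcp [0.5928 0.0628 0.0638] yaw 94.97 w 0.408 f [-5.  -0.9  1.7] t 23.65
0.87 [406. 113. 538. 362.] hsv [ 13. 178. 226.] (array([572.7, 121.3, 109.3,  37.9]), 4.0, 17545, np.float64(85.9))
0.84 [272. 174. 368. 360.] hsv [ 12. 180. 117.] (array([593. ,  61.9,  79.7,  36.4]), 5.2, 13850, np.float64(86.9))
```

```bash
python3 -m creep '[[0,0,0.001,0,0,0],[0,0,0,0,0,0],[0,0,0,0,0,0]]'|grep -E "ee|ft"; python3 -m creep '[[0,0,0,0,0,0],[0,0,0,0,0,0],[0,0,0,0,0,0],[0,0,0,0,0,0]]' 0.58; python3 -m creep '[[0,0,-0.02,0,0,0],[0,0,-0.03,0,0,0],[0,0,-0.04,0,0,0],[0,0,-0.03,0,0,0],[0,0,0,0,0,0],[0,0,0,0,0,0],[0,0,0,0,0,0],[0,0,0,0,0,0]]'; python3 wb.py w11;  python3 -c "
from h import *
go(.53,-.37,.18,154.5)"
```

```text
ee_pos: [0.5928, 0.0628, 0.0628]
ft_force: [-4.9, -0.5, 2.5]
t: 24.33
ee_pos: [0.5956, 0.0629, 0.0637]
tcp_rot: [-0.043, 0.999, 0.0, 0.001]
ft_force: [0.1, -0.4, 0.3]
width: 0.58
t: 25.0
ee_pos: [0.5936, 0.0629, 0.1816]
tcp_rot: [-0.043, 0.999, 0.0, -0.001]
ft_force: [1.2, -0.0, 0.0]
width: 0.578
tcp [0.5936 0.0629 0.1816] yaw 94.97 w 0.578 f [ 1.2 -0.   0. ] t 25.0
0.9 [  0.  65.  60. 150.] hsv [ 88. 226.  73.] (array([ 561.8, -209.9,   50.6,   28.2]), -5.3, 1248, np.float64(35.5))
0.79 [292. 142. 348. 245.] hsv [ 13. 177. 226.] (array([593.5,  62. ,  80. ,  36.1]), 5.1, 4591, np.float64(85.9))
0.66 [  0. 183.  45. 274.] hsv [ 25. 255. 200.] (array([ 667.9, -239.3,   64.7,   18.9]), -11.1, 633, np.float64(34.0))
0.62 [370. 104. 432. 245.] hsv [ 14. 174. 236.] (array([572.9, 121.8, 108.7,  36.4]), 5.2, 6707, np.float64(85.9))
rows 11 each [ 0.0269 -0.0317  0.0002] [ 0.0002 -0.0002 -0.0945] | total lin(tool) [ 0.1007 -0.4257  0.0014] dyaw 59.5 j6 -0.09
```

View pics/w11.png

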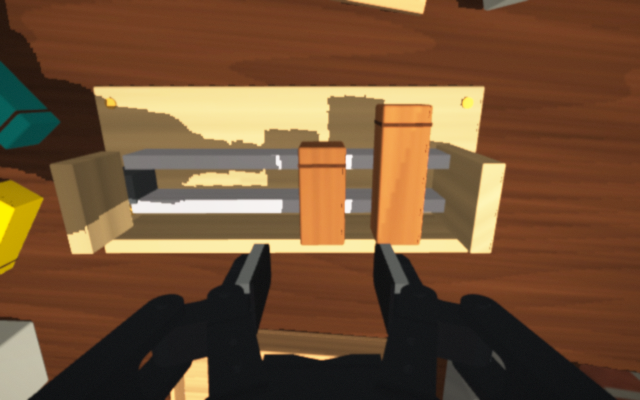

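```bash
python3 -m creep '[[0.0269,-0.0317,0,0,0,-0.0945],[0.0269,-0.0317,0,0,0,-0.0945],[0.0269,-0.0317,0,0,0,-0.0945],[0.0269,-0.0317,0,0,0,-0.0945],[0.0269,-0.0317,0,0,0,-0.0945],[0.0269,-0.0317,0,0,0,-0.0945]]' 1 | grep -E "ee|ft"; python3 -m creep '[[0.0269,-0.0317,0,0,0,-0.0945],[0.0269,-0.0317,0,0,0,-0.0945],[0.0269,-0.0317,0,0,0,-0.0945],[0.0269,-0.0317,0,0,0,-0.0945],[0.0269,-0.0317,0,0,0,-0.0945],[0,0,0,0,0,0],[0,0,0,0,0,0],[0,0,0,0,0,0]]'; python3 -m creep '[[0,0,0,0,0,0],[0,0,0,0,0,0]]' |grep ft; python3 wb.py w12
```

```text
ee_pos: [0.5008, -0.1666, 0.1822]
ft_force: [1.1, -0.0, -1.0]
t: 26.27
ee_pos: [0.5309, -0.3691, 0.1816]
tcp_rot: [-0.533, 0.846, 0.002, 0.0]
ft_force: [0.1, 0.1, -0.1]
width: 1.001
ft_force: [0.3, 0.6, 0.0]
tcp [ 0.5314 -0.3681  0.1833] yaw 154.6 w 0.997 f [0.3 0.6 0. ] t 26.4333
0.79 [265. 136. 305. 231.] hsv [ 15. 173. 239.] (array([ 565.5, -379. ,   89.8,   36. ]), 63.7, 3615, np.float64(35.9))
0.75 [209. 291. 291. 341.] hsv [ 29. 255. 254.] (array([ 670.2, -261. ,   80.6,   37. ]), -29.3, 2136, np.float64(35.8))
0.72 [332. 236. 403. 335.] hsv [ 89. 199. 239.] (array([ 539.5, -243.7,   99.7,   35.9]), 43.1, 3014, np.float64(36.0))
0.59 [430.  83. 504. 196.] hsv [ 14. 175. 232.] (array([ 393.6, -343.6,   99.8,   36.6]), 87.0, 4669, np.float64(36.1))
```

View pics/w12.png

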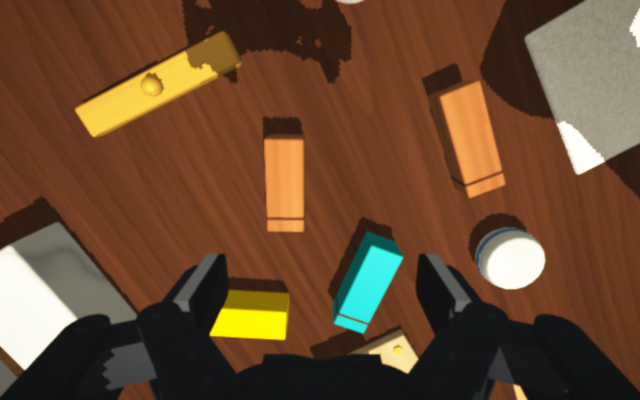

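```bash
python3 -c "
from h import *
go(.5655,-.379,.075,153.7)"
```

```text
rows 3 each [-0.0017 -0.0117  0.0362] [-0.0001  0.0002  0.0052] | total lin(tool) [-0.0049 -0.0351  0.1086] dyaw -0.9 j6 -1.83
```

```bash
python3 -m creep '[[-0.0017,-0.0117,0.0362,0,0,0.0052],[-0.0017,-0.0117,0.0362,0,0,0.0052],[-0.0017,-0.0117,0.0362,0,0,0.0052],[0,0,0,0,0,0],[0,0,0,0,0,0],[0,0,0,0,0,0],[0,0,0,0,0,0],[0,0,0,0,0,0]]'|grep ft;python3 -c "
from h import *
go(.5655,-.379,.013,153.7)"
```

```text
ft_force: [0.9, 0.2, -0.0]
rows 2 each [-0.0009  0.0012  0.0324] [-0.0025 -0.0003 -0.0006] | total lin(tool) [-0.0017  0.0025  0.0647] dyaw 0.1 j6 -1.8
```

```bash
python3 -m creep '[[-0.001,0.0025,0.025,-0.003,0,0],[0,0,0.025,0,0,0],[0,0,0.0145,0,0,0],[0,0,0,0,0,0],[0,0,0,0,0,0],[0,0,0,0,0,0]]'; python3 -m creep '[[0,0,0,0,0,0],[0,0,0,0,0,0],[0,0,0,0,0,0],[0,0,0,0,0,0],[0,0,0,0,0,0]]' 0.2;python3 -m creep '[[0,0,-0.02,0,0,0],[0,0,-0.03,0,0,0],[0,0,-0.04,0,0,0],[0,0,-0.04,0,0,0],[0,0,-0.02,0,0,0],[0,0,0,0,0,0],[0,0,0,0,0,0],[0,0,0,0,0,0]]'; python3 -m creep '[[0,0,0,0,0,0],[0,0,0,0,0,0],[0,0,0,0,0,0]]' |grep ft; python3 wb.py w13;  python3 -c "
from h import *
gob(-.004,-.031,.165)"
```

```text
t: 27.7
ee_pos: [0.5648, -0.3793, 0.0123]
tcp_rot: [-0.527, 0.85, -0.0, 0.0]
ft_force: [0.3, -0.5, 0.2]
width: 0.999
t: 28.12
ee_pos: [0.5643, -0.3789, 0.0111]
tcp_rot: [-0.527, 0.85, 0.0, -0.0]
ft_force: [0.2, -0.1, -0.9]
width: 0.411
t: 28.78
ee_pos: [0.5633, -0.378, 0.1583]
tcp_rot: [-0.527, 0.85, 0.003, -0.001]
ft_force: [-0.4, -1.1, -1.3]
width: 0.408
ft_force: [0.4, 0.4, -1.8]
tcp [ 0.5631 -0.3778  0.158 ] yaw 153.63 w 0.412 f [ 0.4  0.4 -1.8] t 29.0333
0.85 [369. 238. 449. 336.] hsv [ 88. 204. 230.] (array([ 539.1, -243.7,   98.9,   36.2]), 43.3, 1486, np.float64(35.9))
0.82 [476.  68. 561. 196.] hsv [ 13. 179. 213.] (array([ 393.7, -343.5,  100.2,   37. ]), 86.9, 5792, np.float64(36.1))
0.57 [274. 167. 367. 357.] hsv [ 12. 178. 114.] (array([ 561.9, -381.5,   82.2,   36.3]), 63.4, 15029, np.float64(183.0))
0.5 [273. 322. 283. 354.] hsv [ 29. 255. 254.] (array([ 670.5, -261.6,   34.1,   10.1]), 63.8, 215, np.float64(35.9))
now bed [ -58.8 -406. ] z 158.8 yaw 153.63 f [-0.5  0.1 -0.5] w 0.408 t 29.1333
rows 10 each [-0.0257  0.0301 -0.0005] [ 5.000e-04 -1.000e-04  1.022e-01] | total lin(tool) [-0.3485  0.149  -0.0051] dyaw -58.5 j6 -1.8
```

View pics/w13.png

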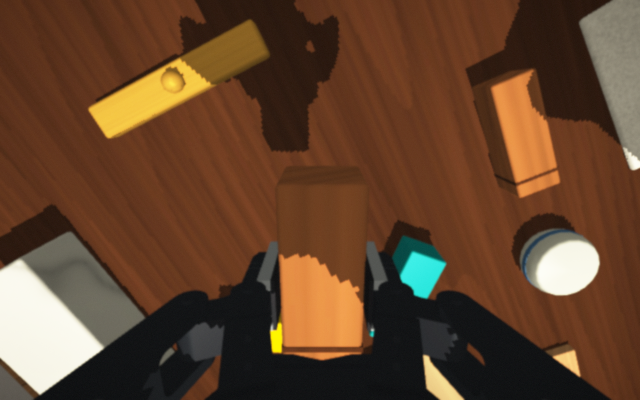

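```bash
python3 -m creep '[[-0.0257,0.0301,-0.0005,0,0,0.1022],[-0.0257,0.0301,-0.0005,0,0,0.1022],[-0.0257,0.0301,-0.0005,0,0,0.1022],[-0.0257,0.0301,-0.0005,0,0,0.1022],[-0.0257,0.0301,-0.0005,0,0,0.1022]]' | grep ft;python3 -m creep '[[-0.0257,0.0301,-0.0005,0,0,0.1022],[-0.0257,0.0301,-0.0005,0,0,0.1022],[-0.0257,0.0301,-0.0005,0,0,0.1022],[-0.0257,0.0301,-0.0005,0,0,0.1022],[-0.0257,0.0301,-0.0005,0,0,0.1022]]' | grep ft; python3 -m creep '[[0,0,0,0,0,0],[0,0,0,0,0,0],[0,0,0,0,0,0],[0,0,0,0,0,0],[0,0,0,0,0,0],[0,0,0,0,0,0]]' |grep ft;python3 wb.py w14;  python3 -c "
from h import *
gob(-.004,-.031,.064)"
```

```text
ft_force: [1.6, -1.2, -0.4]
ft_force: [1.0, -0.2, -1.1]
ft_force: [-0.8, 0.0, -1.5]
tcp [ 0.5848 -0.0014  0.1656] yaw 94.97 w 0.405 f [-0.8  0.  -1.5] t 30.4667
0.94 [450. 124. 531. 272.] hsv [ 14. 172. 236.] (array([572.9, 121.7, 109.3,  37.3]), 5.3, 7497, np.float64(85.9))
0.92 [370. 162. 440. 270.] hsv [ 14. 175. 231.] (array([593.2,  61.8,  79.8,  36.2]), 5.4, 4763, np.float64(85.9))
0.84 [  0. 203.  96. 306.] hsv [ 29. 255. 254.] (array([ 678.6, -264.7,  101.5,   36.8]), -29.2, 4010, np.float64(35.6))
0.76 [275. 166. 367. 360.] hsv [ 13. 174. 189.] (array([582. ,  -2.3,  82.6,  37. ]), 4.9, 15114, np.float64(190.5))
0.73 [  0.  45. 117. 169.] hsv [ 88. 229.  96.] (array([ 540.2, -242.1,   98.7,   37.7]), 42.9, 4960, np.float64(35.7))
now bed [ -3.9 -32.4] z 165.7 yaw 94.99 f [ 0.4  0.3 -0.7] w 0.414 t 30.5667
rows 3 each [-0.      0.0004  0.0339] [ 0.0007 -0.0007 -0.0006] | total lin(tool) [-1.000e-04  1.200e-03  1.017e-01] dyaw 0.1 j6 -0.2
```

View pics/w14.png

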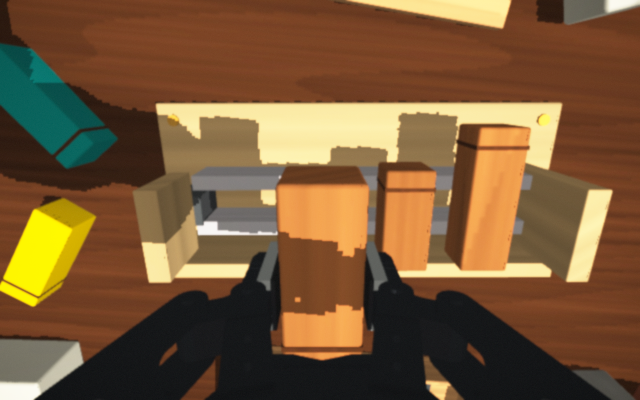

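```bash
python3 -m creep '[[0,0.001,0.03,0,0,-0.001],[0,0,0.03,0,0,0],[0,0,0.028,0,0,0],[0,0,0.015,0,0,0],[0,0,0,0,0,0],[0,0,0,0,0,0],[0,0,0,0,0,0],[0,0,0,0,0,0]]'; python3 -m creep '[[-0.003,0,0,0,0,0],[-0.002,0,0,0,0,0],[-0.002,0,0,0,0,0],[0,0,0,0,0,0],[0,0,0,0,0,0],[0,0,0,0,0,0]]';for i in 1 2 3; do python3 -m creep '[[-0.0015,0,0,0,0,0],[0,0,0,0,0,0],[0,0,0,0,0,0]]'|grep -E "ee|ft"; done
```

```text
t: 31.23
ee_pos: [0.5852, 0.0007, 0.063]
tcp_rot: [-0.045, 0.999, 0.001, -0.001]
ft_force: [0.3, 0.6, -0.9]
width: 0.412
t: 31.73
ee_pos: [0.5918, 0.0016, 0.0625]
tcp_rot: [-0.045, 0.999, 0.001, -0.001]
ft_force: [0.4, 0.0, -1.9]
width: 0.41
ee_pos: [0.5931, 0.0018, 0.0625]
ft_force: [0.5, -0.2, -0.7]
ee_pos: [0.5931, 0.0018, 0.0623]
ft_force: [-5.3, -0.4, 2.6]
ee_pos: [0.5932, 0.0018, 0.0621]
ft_force: [-9.1, -1.1, 4.6]
```

```bash
python3 -m creep '[[0.001,0,0.001,0,0,0],[0,0,0,0,0,0],[0,0,0,0,0,0]]'|grep -E "ee|ft"; python3 -m creep '[[0,0,0,0,0,0],[0,0,0,0,0,0],[0,0,0,0,0,0],[0,0,0,0,0,0]]' 0.58; python3 -m creep '[[0,0,-0.02,0,0,0],[0,0,-0.03,0,0,0],[0,0,-0.04,0,0,0],[0,0,-0.03,0,0,0],[0,0,0,0,0,0],[0,0,0,0,0,0],[0,0,0,0,0,0],[0,0,0,0,0,0]]'|grep -E "ee|ft"; python3 wb.py w15;  python3 -c "
from h import *
go(.394,-.335,.17,177.3)"
```

```text
ee_pos: [0.5932, 0.0018, 0.0611]
ft_force: [-6.3, -0.8, 2.7]
t: 33.07
ee_pos: [0.5963, 0.0019, 0.062]
tcp_rot: [-0.045, 0.999, 0.001, -0.0]
ft_force: [0.0, 0.4, -0.0]
width: 0.583
ee_pos: [0.5946, 0.0018, 0.1799]
ft_force: [-0.4, -0.1, -0.7]
tcp [0.5946 0.0018 0.1799] yaw 95.13 w 0.583 f [-0.4 -0.1 -0.7] t 33.7333
0.84 [  1.  32. 121. 155.] hsv [ 88. 230.  97.] (array([ 539.8, -242.2,   99.9,   37.6]), 43.3, 5161, np.float64(35.8))
0.8 [366. 147. 432. 252.] hsv [ 14. 175. 231.] (array([593.5,  62. ,  80.1,  36.8]), 5.0, 4516, np.float64(85.9))
0.8 [  8. 186. 103. 289.] hsv [ 29. 255. 254.] (array([ 678.9, -264.9,  101.7,   36.7]), -29.2, 3817, np.float64(35.7))
0.63 [298. 138. 346. 253.] hsv [ 15. 170. 242.] (array([593.7,   1. ,  90. ,  36. ]), 4.9, 5172, np.float64(85.9))
0.63 [438. 110. 520. 256.] hsv [ 14. 172. 236.] (array([573.3, 121.4, 109.6,  36.8]), 5.3, 6941, np.float64(85.9))
rows 12 each [ 0.0342 -0.0101  0.0009] [ 0.0005 -0.0002 -0.1195] | total lin(tool) [ 0.2297 -0.3176  0.0101] dyaw 82.2 j6 -0.19
```

View pics/w15.png

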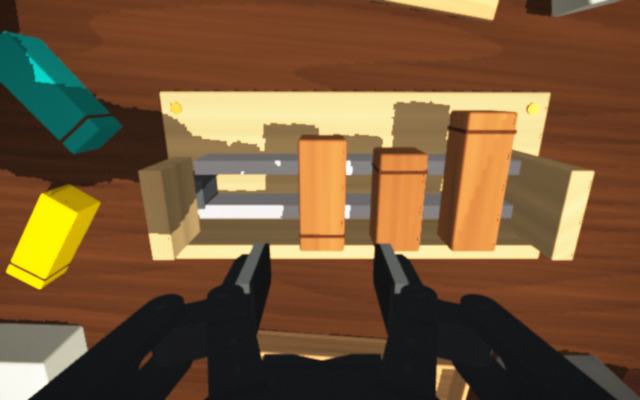

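```bash
python3 -m creep '[[0.0342,-0.0101,0.0009,0,0,-0.1195],[0.0342,-0.0101,0.0009,0,0,-0.1195],[0.0342,-0.0101,0.0009,0,0,-0.1195],[0.0342,-0.0101,0.0009,0,0,-0.1195],[0.0342,-0.0101,0.0009,0,0,-0.1195],[0.0342,-0.0101,0.0009,0,0,-0.1195]]' 1 | grep -E "ee|ft"; python3 -m creep '[[0.0342,-0.0101,0.0009,0,0,-0.1195],[0.0342,-0.0101,0.0009,0,0,-0.1195],[0.0342,-0.0101,0.0009,0,0,-0.1195],[0.0342,-0.0101,0.0009,0,0,-0.1195],[0.0342,-0.0101,0.0009,0,0,-0.1195],[0.0342,-0.0101,0.0009,0,0,-0.1195],[0,0,0,0,0,0],[0,0,0,0,0,0]]'|grep -E "ee|ft"; python3 -m creep '[[0,0,0,0,0,0],[0,0,0,0,0,0],[0,0,0,0,0,0],[0,0,0,0,0,0]]' |grep ft; python3 wb.py w16
```

```text
ee_pos: [0.4314, -0.1264, 0.1753]
ft_force: [0.8, -0.6, 0.6]
ee_pos: [0.3933, -0.3251, 0.1697]
ft_force: [0.1, 0.1, -0.9]
ft_force: [0.7, 0.5, -0.2]
tcp [ 0.394  -0.3228  0.171 ] yaw 175.03 w 1.001 f [ 0.7  0.5 -0.2] t 35.3333
0.93 [139. 223. 235. 308.] hsv [ 88. 233. 175.] (array([ 539.7, -243.9,  100.6,   34.7]), 42.4, 2036, np.float64(35.8))
0.71 [300. 102. 338. 217.] hsv [ 13. 184. 198.] (array([ 393.2, -343.2,  100.1,   36.1]), 86.9, 4619, np.float64(36.0))
0.62 [  1. 224. 110. 300.] hsv [ 24. 255. 158.] (array([ 672.7, -262.5,   88.1,   36.9]), -29.4, 3157, np.float64(35.6))
```

View pics/w16.png

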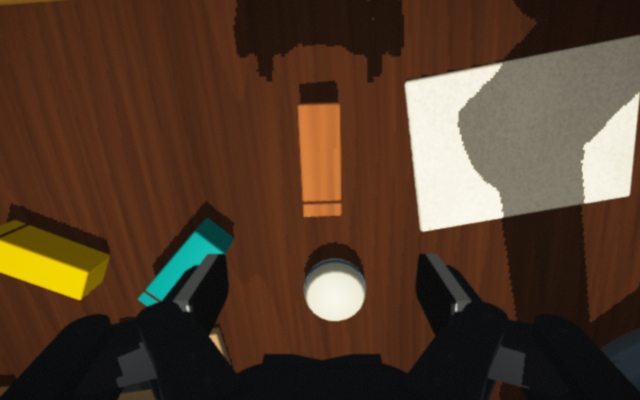

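```bash
python3 -c "
from h import *
go(.3932,-.343,.075,176.9)"
```

```text
rows 3 each [ 0.0066 -0.0002  0.032 ] [ 0.0008  0.0005 -0.011 ] | total lin(tool) [ 0.0199 -0.001   0.0961] dyaw 1.9 j6 -2.3
```

```bash
python3 -m creep '[[0.0066,-0.0002,0.032,0,0,-0.011],[0.0066,-0.0002,0.032,0,0,-0.011],[0.0066,-0.0002,0.032,0,0,-0.011],[0,0,0,0,0,0],[0,0,0,0,0,0],[0,0,0,0,0,0],[0,0,0,0,0,0],[0,0,0,0,0,0]]'|grep ft;python3 -c "
from h import *
go(.3932,-.343,.013,176.9)"
```

```text
ft_force: [0.5, -0.3, -0.1]
rows 2 each [-0.0008  0.0005  0.0321] [-0.0002 -0.0005 -0.0003] | total lin(tool) [-0.0017  0.001   0.0641] dyaw 0.0 j6 -2.36
```

```bash
python3 -m creep '[[-0.001,0.001,0.025,0,0,0],[0,0,0.025,0,0,0],[0,0,0.014,0,0,0],[0,0,0,0,0,0],[0,0,0,0,0,0],[0,0,0,0,0,0]]'; python3 -m creep '[[0,0,0,0,0,0],[0,0,0,0,0,0],[0,0,0,0,0,0],[0,0,0,0,0,0],[0,0,0,0,0,0]]' 0.2;python3 -m creep '[[0,0,-0.02,0,0,0],[0,0,-0.03,0,0,0],[0,0,-0.04,0,0,0],[0,0,-0.04,0,0,0],[0,0,-0.02,0,0,0],[0,0,0,0,0,0],[0,0,0,0,0,0],[0,0,0,0,0,0]]'; python3 -m creep '[[0,0,0,0,0,0],[0,0,0,0,0,0],[0,0,0,0,0,0]]' |grep ft; python3 wb.py w17;  python3 -c "
from h import *
gob(-.009,-.093,.165)"
```

```text
t: 36.6
ee_pos: [0.3927, -0.3434, 0.0126]
tcp_rot: [-0.687, 0.726, 0.0, -0.0]
ft_force: [0.2, 0.8, 0.9]
width: 1.001
t: 37.02
ee_pos: [0.3924, -0.3431, 0.0118]
tcp_rot: [-0.687, 0.726, 0.0, -0.0]
ft_force: [0.2, 0.7, 5.3]
width: 0.406
t: 37.68
ee_pos: [0.3914, -0.342, 0.1596]
tcp_rot: [-0.687, 0.726, 0.003, -0.0]
ft_force: [-0.1, 0.3, -1.3]
width: 0.41
ft_force: [1.4, -0.5, -1.7]
tcp [ 0.3913 -0.3419  0.1594] yaw 176.85 w 0.408 f [ 1.4 -0.5 -1.7] t 37.9333
0.97 [128. 239. 228. 324.] hsv [ 88. 231. 174.] (array([ 539. , -243.4,  100.2,   36. ]), 42.9, 2362, np.float64(35.8))
0.94 [275. 155. 368. 361.] hsv [ 12. 183.  92.] (array([ 391.3, -348.3,   88.9,   36.3]), 86.8, 16356, np.float64(183.5))
0.74 [  0. 234. 100. 317.] hsv [ 24. 253. 120.] (array([ 667.8, -258.9,   76.1,   39.2]), -29.5, 2857, np.float64(35.5))
now bed [-226.8 -355. ] z 160.1 yaw 176.85 f [-0.5  0.4 -0.5] w 0.408 t 38.0333
rows 12 each [-0.0308  0.0032 -0.0004] [ 0.0004 -0.      0.1189] | total lin(tool) [-0.2906 -0.1779 -0.0047] dyaw -81.8 j6 -2.36
```

View pics/w17.png

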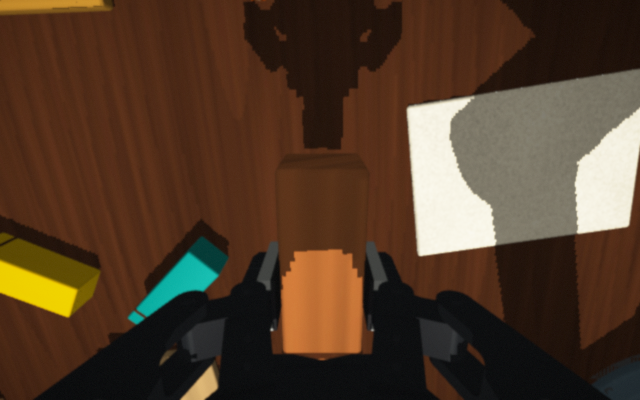

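```bash
python3 -m creep '[[-0.0308,0.0032,-0.0004,0,0,0.1189],[-0.0308,0.0032,-0.0004,0,0,0.1189],[-0.0308,0.0032,-0.0004,0,0,0.1189],[-0.0308,0.0032,-0.0004,0,0,0.1189],[-0.0308,0.0032,-0.0004,0,0,0.1189],[-0.0308,0.0032,-0.0004,0,0,0.1189]]' | grep ft;python3 -m creep '[[-0.0308,0.0032,-0.0004,0,0,0.1189],[-0.0308,0.0032,-0.0004,0,0,0.1189],[-0.0308,0.0032,-0.0004,0,0,0.1189],[-0.0308,0.0032,-0.0004,0,0,0.1189],[-0.0308,0.0032,-0.0004,0,0,0.1189],[-0.0308,0.0032,-0.0004,0,0,0.1189]]' | grep ft; python3 -m creep '[[0,0,0,0,0,0],[0,0,0,0,0,0],[0,0,0,0,0,0],[0,0,0,0,0,0],[0,0,0,0,0,0],[0,0,0,0,0,0]]' |grep ft;python3 wb.py w18;  python3 -c "
from h import *
gob(-.009,-.0925,.065)"
```

```text
ft_force: [0.4, -0.8, -1.9]
ft_force: [0.8, -0.4, -1.3]
ft_force: [-0.2, -0.6, -0.6]
tcp [ 0.5846 -0.063   0.166 ] yaw 95.25 w 0.406 f [-0.2 -0.6 -0.6] t 39.5333
0.98 [374. 160. 437. 278.] hsv [ 15. 169. 243.] (array([593.6,   0.8,  90. ,  36.2]), 4.9, 5258, np.float64(85.8))
0.85 [275. 155. 370. 358.] hsv [ 14. 174. 231.] (array([579.4, -64.5,  89.1,  36.5]), 5.3, 16353, np.float64(190.1))
0.72 [439. 171. 524. 278.] hsv [ 14. 174. 229.] (array([593.4,  61.7,  80.1,  37. ]), 5.0, 5051, np.float64(85.8))
0.7 [ 47.  51. 185. 174.] hsv [ 88. 232. 108.] (array([ 539.5, -242.9,  100.2,   37. ]), 42.9, 5781, np.float64(35.8))
0.64 [515. 133. 621. 278.] hsv [ 14. 174. 229.] (array([572.9, 121.6, 109.5,  38. ]), 4.9, 7595, np.float64(85.8))
0.59 [ 62. 206. 158. 313.] hsv [ 29. 255. 255.] (array([ 678.4, -265. ,  100.1,   36.6]), -29.3, 3814, np.float64(35.7))
now bed [ -9.5 -94. ] z 166.1 yaw 95.25 f [ 1.2  1.  -0.7] w 0.408 t 39.6333
rows 3 each [-0.0002  0.0004  0.0337] [ 0.0006 -0.0007  0.0009] | total lin(tool) [-0.0007  0.0013  0.1011] dyaw -0.2 j6 -0.31
```

View pics/w18.png

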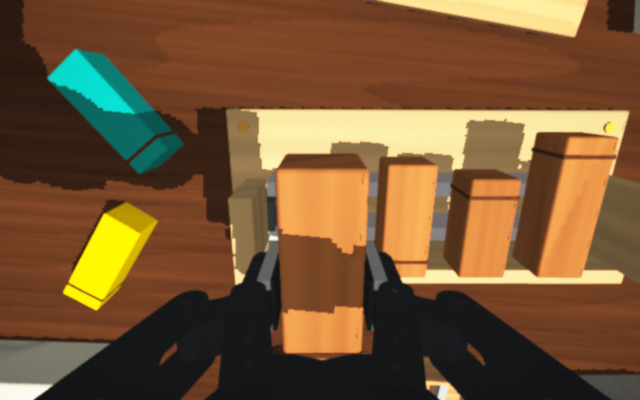

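```bash
python3 -m creep '[[0,0.001,0.03,0,0,0.002],[0,0,0.03,0,0,0],[0,0,0.028,0,0,0],[0,0,0.015,0,0,0],[0,0,0,0,0,0],[0,0,0,0,0,0],[0,0,0,0,0,0],[0,0,0,0,0,0]]'; python3 -m creep '[[-0.003,0,0,0,0,0],[-0.002,0,0,0,0,0],[-0.002,0,0,0,0,0],[0,0,0,0,0,0],[0,0,0,0,0,0],[0,0,0,0,0,0]]';for i in 1 2 3; do python3 -m creep '[[-0.0015,0,0,0,0,0],[0,0,0,0,0,0],[0,0,0,0,0,0]]'|grep -E "ee|ft"; done
```

```text
t: 40.3
ee_pos: [0.5853, -0.0615, 0.0632]
tcp_rot: [-0.045, 0.999, 0.001, -0.001]
ft_force: [0.6, -1.0, -1.9]
width: 0.409
t: 40.8
ee_pos: [0.592, -0.0607, 0.0627]
tcp_rot: [-0.045, 0.999, 0.001, -0.001]
ft_force: [-0.2, -0.2, -1.2]
width: 0.406
ee_pos: [0.5936, -0.0606, 0.0628]
ft_force: [-0.4, -0.1, -1.1]
ee_pos: [0.5943, -0.0604, 0.0626]
ft_force: [-2.5, -0.6, -0.6]
ee_pos: [0.5943, -0.0604, 0.0624]
ft_force: [-7.2, -1.0, 3.4]
```

```bash
python3 -m creep '[[0.001,0,0.001,0,0,0],[0,0,0,0,0,0],[0,0,0,0,0,0]]'|grep -E "ee|ft"; python3 -m creep '[[0,0,0,0,0,0],[0,0,0,0,0,0],[0,0,0,0,0,0],[0,0,0,0,0,0]]' 0.57; python3 -m creep '[[0,0,-0.02,0,0,0],[0,0,-0.03,0,0,0],[0,0,-0.04,0,0,0],[0,0,-0.03,0,0,0],[0,0,0,0,0,0],[0,0,0,0,0,0],[0,0,0,0,0,0],[0,0,0,0,0,0]]'|grep -E "ee|ft"; python3 wb.py w19;  python3 -c "
from h import *
gob(.012,-.148,.15)"
```

```text
ee_pos: [0.5943, -0.0604, 0.0615]
ft_force: [-5.6, 0.3, 0.5]
t: 42.13
ee_pos: [0.5968, -0.0605, 0.0623]
tcp_rot: [-0.045, 0.999, 0.001, 0.0]
ft_force: [-0.1, -0.9, -0.2]
width: 0.568
ee_pos: [0.5949, -0.0604, 0.1801]
ft_force: [-0.1, 0.2, -0.5]
tcp [ 0.5949 -0.0604  0.1801] yaw 95.18 w 0.569 f [-0.1  0.2 -0.5] t 42.8
0.92 [507. 118. 603. 263.] hsv [ 14. 173. 231.] (array([573.4, 121.2, 110.2,  37.4]), 5.2, 7058, np.float64(85.9))
0.92 [ 57.  42. 186. 160.] hsv [ 88. 235. 128.] (array([ 539.6, -242.7,  100.2,   36.9]), 42.7, 5429, np.float64(35.8))
0.89 [ 68. 191. 162. 295.] hsv [ 29. 255. 255.] (array([ 679. , -265.3,  101.7,   36.6]), -29.2, 3658, np.float64(35.7))
0.87 [296. 129. 345. 256.] hsv [ 15. 171. 240.] (array([594. , -61.3,  99.1,  36.1]), 5.0, 5756, np.float64(85.9))
0.85 [432. 157. 512. 258.] hsv [ 14. 174. 230.] (array([593.6,  61.5,  80.3,  36.7]), 5.1, 4697, np.float64(85.8))
0.85 [370. 140. 429. 258.] hsv [ 15. 169. 243.] (array([593.2,   0.9,  89. ,  36.5]), 4.9, 4966, np.float64(85.9))
now bed [  0.5 -92.3] z 179.9 yaw 95.18 f [ 0.1 -0.2 -0.2] w 0.568 t 42.9
rows 2 each [-0.0058 -0.0279  0.0149] [ 0.0015 -0.0027  0.0007] | total lin(tool) [-0.0116 -0.0558  0.0297] dyaw -0.1 j6 -0.3
```

View pics/w19.png

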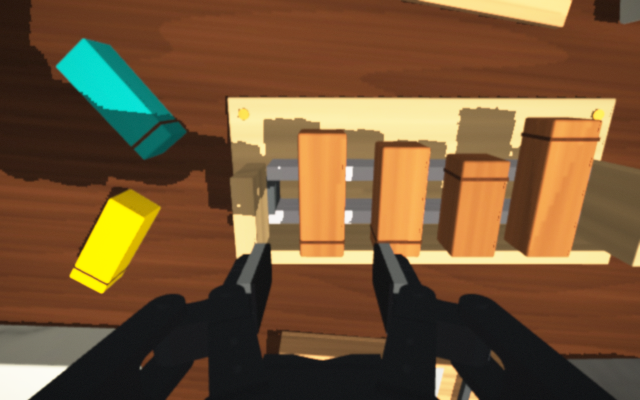

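```bash
python3 -m creep '[[-0.0058,-0.0279,0.0149,0.0015,-0.0027,0.0007],[-0.0058,-0.0279,0.0149,0.0015,-0.0027,0.0007],[0,0,0,0,0,0],[0,0,0,0,0,0],[0,0,0,0,0,0],[0,0,0,0,0,0],[0,0,0,0,0,0],[0,0,0,0,0,0]]' 0.5|grep -E "ee|ft"; python3 wr.py w20;python3 -c "
from h import *
gob(.012,-.148,.0905)"
```

```text
ee_pos: [0.6125, -0.1144, 0.1525]
ft_force: [0.9, -0.5, -0.2]
[ 0.61252279 -0.11438658  0.1525155 ] 95.1567750968776 0.5010437126348231 [ 0.85954256 -0.50224096 -0.20883518] 43.5667
now bed [  13.5 -147.7] z 152.5 yaw 95.15 f [ 0.   0.7 -1. ] w 0.501 t 43.6167
rows 2 each [ 0.0008 -0.0001  0.031 ] [-0.0006  0.0021  0.0005] | total lin(tool) [ 0.0017 -0.0002  0.062 ] dyaw -0.1 j6 -0.38
```

View pics/w20.png

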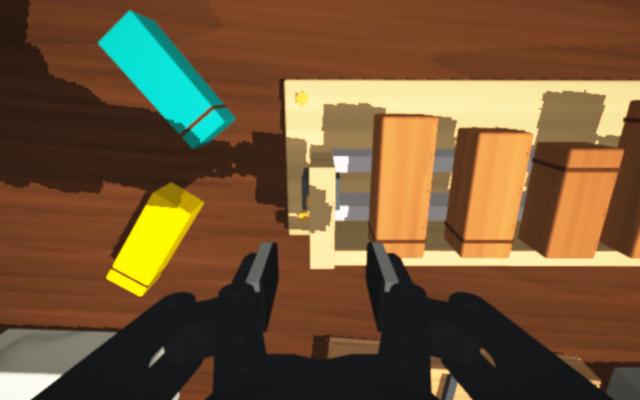

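Jaw top at (320,215) lies between the fingers, at its open stop. Pinching it now.

```bash
python3 -m creep '[[0.0015,0,0.025,-0.001,0.004,0],[0,0,0.024,0,0,0],[0,0,0.012,0,0,0],[0,0,0,0,0,0],[0,0,0,0,0,0],[0,0,0,0,0,0],[0,0,0,0,0,0],[0,0,0,0,0,0]]' -; python3 -m creep '[[0,0,0,0,0,0],[0,0,0,0,0,0],[0,0,0,0,0,0],[0,0,0,0,0,0],[0,0,0,0,0,0]]' 0.05; python3 wr.py w21
```

```text
t: 44.28
ee_pos: [0.612, -0.1155, 0.0924]
tcp_rot: [-0.045, 0.999, -0.0, 0.001]
ft_force: [-0.0, 0.1, 0.3]
width: 0.497
t: 44.7
ee_pos: [0.6113, -0.1146, 0.0918]
tcp_rot: [-0.045, 0.999, 0.0, 0.0]
ft_force: [-1.2, 3.4, 5.8]
width: 0.165
[ 0.61126812 -0.11464736  0.09181776] 95.12019019078336 0.16482820034644113 [-1.22124628  3.38409457  5.84420936] 44.7
```

View pics/w21.png

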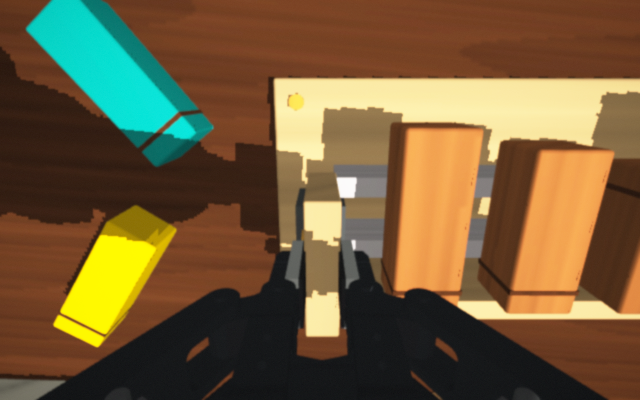

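```bash
for i in 1 2; do python3 -m creep '[[0,0.006,0,0,0,0],[0,0.006,0,0,0,0],[0,0.006,0,0,0,0],[0,0.006,0,0,0,0],[0,0.006,0,0,0,0],[0,0.006,0,0,0,0],[0,0.006,0,0,0,0],[0,0.006,0,0,0,0]]' |grep -E "ee|ft|wid"; done; python3 wr.py w22
```

```text
ee_pos: [0.6072, -0.0687, 0.0918]
ft_force: [-0.8, -4.7, 5.1]
width: 0.168
ee_pos: [0.603, -0.0212, 0.0918]
ft_force: [-0.5, -5.3, 5.2]
width: 0.171
[ 0.60303086 -0.02115405  0.0918216 ] 95.04082984835506 0.1710554713034798 [-0.49709945 -5.32899012  5.21314038] 46.0833
```

View pics/w22.png

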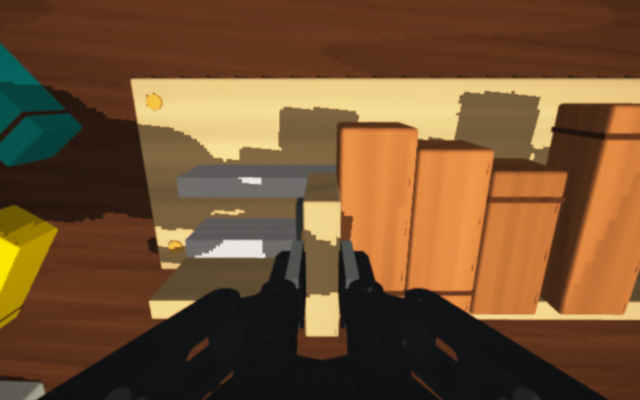

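```bash
python3 -m creep '[[0,0.005,0,0,0,0],[0,0.005,0,0,0,0],[0,0.005,0,0,0,0],[0,0.005,0,0,0,0],[0,0.005,0,0,0,0],[0,0.005,0,0,0,0],[0,0.004,0,0,0,0],[0,0,0,0,0,0]]' |grep -E "ee|ft|wid"; for i in 1 2 3 4; do python3 -m creep '[[0,0.0015,0,0,0,0],[0,0,0,0,0,0]]' |grep -E "ee|ft"; done
```

```text
ee_pos: [0.6, 0.0134, 0.0918]
ft_force: [-2.0, -2.6, 5.7]
width: 0.168
ee_pos: [0.5999, 0.0143, 0.0918]
ft_force: [-1.7, -4.6, 5.6]
ee_pos: [0.5998, 0.0156, 0.0918]
ft_force: [-1.2, -5.8, 5.3]
ee_pos: [0.5997, 0.017, 0.0918]
ft_force: [-0.3, -4.5, 5.4]
ee_pos: [0.5995, 0.0185, 0.0918]
ft_force: [0.2, -4.9, 6.0]
```

```bash
for i in 1 2 3; do python3 -m creep '[[0,0.001,0,0,0,0],[0,0,0,0,0,0]]' |grep -E "ee|ft"; done
```

```text
ee_pos: [0.5994, 0.0194, 0.0918]
ft_force: [-0.9, -5.9, 5.8]
ee_pos: [0.5994, 0.0204, 0.0918]
ft_force: [-0.9, -5.3, 5.1]
ee_pos: [0.5993, 0.0209, 0.0918]
ft_force: [-1.0, -7.4, 5.6]
```

```bash
for i in 1 2; do python3 -m creep '[[0,0.001,0,0,0,0],[0,0,0,0,0,0]]' |grep -E "ee|ft"; done
```

```text
ee_pos: [0.5993, 0.021, 0.0918]
ft_force: [-0.1, -10.4, 5.2]
ee_pos: [0.5993, 0.021, 0.0918]
ft_force: [-0.8, -11.6, 4.6]
```

```bash
python3 -m creep '[[0,0.0006,0,0,0,0],[0,0,0,0,0,0],[0,0,0,0,0,0],[0,0,0,0,0,0],[0,0,0,0,0,0]]' |grep -E "ee|ft"; python3 wb.py w23
```

```text
ee_pos: [0.5993, 0.021, 0.0918]
ft_force: [0.3, -13.3, 4.9]
tcp [0.5993 0.021  0.0918] yaw 94.94 w 0.171 f [  0.3 -13.3   4.9] t 48.7167
0.87 [467. 158. 570. 315.] hsv [ 13. 183. 192.] (array([586. , 117.2,  84.9,  38.4]), 5.1, 10589, np.float64(85.9))
0.85 [406. 142. 491. 312.] hsv [ 13. 181. 219.] (array([585.5,  80.9,  87.9,  36.3]), 5.1, 10790, np.float64(85.9))
0.76 [337. 121. 420. 297.] hsv [ 13. 182. 213.] (array([578.8,  44.3,  88. ,  37.5]), 4.0, 10439, np.float64(85.9))
0.71 [  0. 106.  26. 154.] hsv [ 88. 228.  56.] (array([ 566.6, -201.8,   24.4,   11.5]), -12.8, 311, np.float64(11.8))
0.65 [530. 102. 638. 320.] hsv [ 13. 183. 190.] (array([570.9, 151.6, 110.3,  38.7]), 4.8, 15209, np.float64(85.9))
0.56 [  0. 224.   8. 245.] hsv [ 24.  252.  157.5] (array([ 650.7, -231. ,   17.8,    5.8]), -26.3, 78, np.float64(2.5))
```

View pics/w23.png

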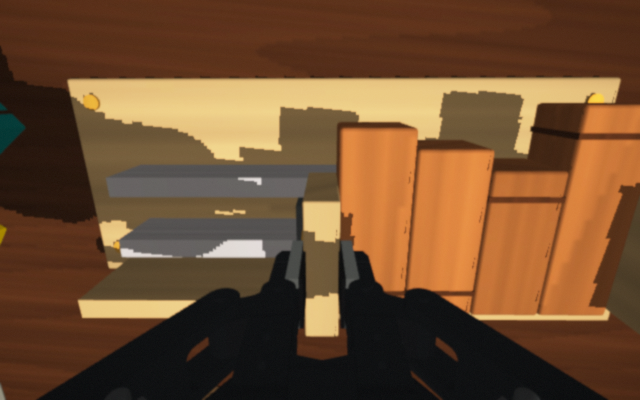

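```bash
python3 -m creep '[[0,0,0,0,0,0],[0,0,0,0,0,0],[0,0,0,0,0,0],[0,0,0,0,0,0]]' 0.5|grep -E "ee|ft|wi"; python3 -m creep '[[0,0,-0.02,0,0,0],[0.02,0.02,-0.03,0,0,0],[0.02,0.03,-0.03,0,0,0],[0.01,0.01,-0.02,0,0,0],[0,0,0,0,0,0],[0,0,0,0,0,0],[0,0,0,0,0,0],[0,0,0,0,0,0]]'|grep -E "ee|ft"; python3 wb.py w24
```

```text
ee_pos: [0.598, 0.0263, 0.0906]
ft_force: [0.4, -0.0, -1.6]
width: 0.498
ee_pos: [0.5455, 0.0775, 0.186]
ft_force: [0.5, -0.0, 1.1]
tcp [0.5455 0.0775 0.186 ] yaw 95.06 w 0.502 f [ 0.5 -0.   1.1] t 49.8167
0.97 [300. 184. 345. 290.] hsv [ 15. 172. 239.] (array([586. ,  81.1,  89.2,  36.6]), 4.8, 4374, np.float64(85.8))
0.95 [338. 195. 390. 290.] hsv [ 13. 177. 226.] (array([588.7, 116.9,  80.6,  35. ]), 5.1, 2772, np.float64(85.8))
0.95 [387. 159. 439. 290.] hsv [ 14. 174. 231.] (array([569.5, 151.7, 108.1,  36.8]), 5.9, 4668, np.float64(85.9))
0.76 [254. 173. 304. 294.] hsv [ 14. 174. 234.] (array([585. ,  44.8, 100.4,  36.1]), 5.0, 4062, np.float64(85.8))
0.69 [  2. 119.  55. 197.] hsv [ 88. 226.  78.] (array([ 561.9, -220.5,   37.9,   36.3]), 43.3, 1032, np.float64(35.4))
0.64 [  0. 224.  41. 309.] hsv [ 25. 255. 201.] (array([ 665.9, -238.5,   62.2,   18.8]), -10.7, 499, np.float64(33.8))
```

View pics/w24.png

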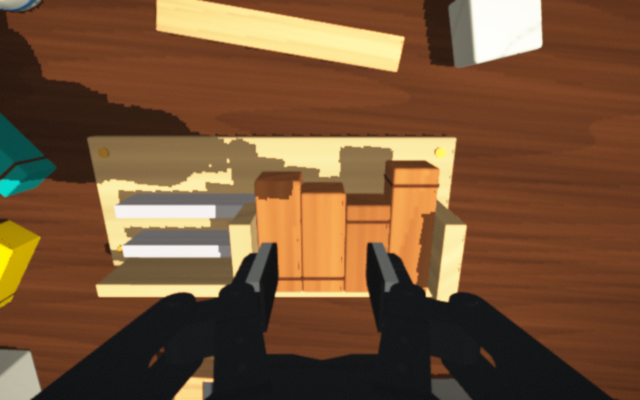

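```bash
cat > ends.py <<'E'
from h import *
z=np.load(f"pics/{sys.argv[1]}.npz");cm={k:z[k] for k in("camera_matrix","R","t")};d=z["d"];hs=cv2.cvtColor(z["im"],cv2.COLOR_RGB2HSV)
P=pts("wrist",d,d>0,cm);H=hs[d>0]
b=np.array([P[:,0]-B[0],P[:,1]-B[1]]);c,s=np.cos(TH),np.sin(TH)
bx=c*b[0]+s*b[1];by=-s*b[0]+c*b[1]
wood=(H[:,0]<17)&(H[:,1]>140)&(abs(P[:,2]-.0855)<.004)
fen=(abs(P[:,2]-.0725)<.003)&(bx>.03)&(bx<.075)&~wood
jaw=(abs(P[:,2]-.107)<.005)&(abs(bx-.012)<.04)
for y in np.arange(-.005,.14,.006):
    m=abs(by-y)<.002;w=bx[m&wood];f=bx[m&fen]
    print(round(y*1e3),"wood",(np.percentile(w,[1,99])*1e3).round(1) if len(w)>9 else None,"fence",(np.percentile(f,[2,98])*1e3).round(1) if len(f)>5 else None)
for lo,hi in((-.1,.08),(.08,.2)):
    m=jaw&(by>lo)&(by<hi);print("upright y",(np.percentile(by[m],[1,99])*1e3).round(1) if m.sum() else None)
E
python3 ends.py w24
```

```text
-5 wood [-48.5   6.1] fence None
1 wood [-49.6   1.8] fence None
7 wood [-49.5   1.9] fence [58.5 62.2]
13 wood [-49.6  47.1] fence [58.8 62.3]
19 wood [-49.4  47.4] fence [58.5 62.1]
25 wood [-49.4  47.7] fence [58.8 62.3]
31 wood [-48.4  46.7] fence [57.1 62.2]
37 wood [-39.7  47.7] fence [57.5 62.9]
43 wood [-39.5  47.5] fence [57.6 62.6]
49 wood [-39.6  47.4] fence [57.6 62.4]
55 wood [-39.6  46.5] fence [58.1 62.8]
61 wood [-39.6  46.9] fence [57.5 62.4]
67 wood [-38.7  47.5] fence [57.3 62.2]
73 wood [-29.5  47.9] fence [59.  62.6]
79 wood [-29.5  47.9] fence [58.6 62.7]
85 wood [-29.4  48.3] fence [58.5 62.6]
91 wood [-29.6   1.4] fence [58.8 62.9]
97 wood [-29.5   1.5] fence None
103 wood [-58.6  10.7] fence None
109 wood [-59.3  11.4] fence None
115 wood [-59.4  18.1] fence None
121 wood [-59.4  29.4] fence None
127 wood [-59.3  39.5] fence None
133 wood [-59.3  42.9] fence None
139 wood [-57.7  46.1] fence None
upright y [-20.4  -4.5]
upright y [138.9 154.6]
```

```bash
python3 - <<'E'
from h import *
o=models.outline_of("wrist","strip")
z=np.load("pics/w24.npz");cm={k:z[k] for k in("camera_matrix","R","t")}
for q in o[:3]:
    P=pts("wrist",z["d"],q["pixels"],cm);t=np.percentile(P[:,2],90);print(q["conf"],np.round(q["box"]),rect(P,t-.005,t+.005))
go(.419,.03,.14,176)
E
```

```text
0.69 [155.   0. 406.  73.] (array([419.7,  28. , 220. ,  30.5]), 86.0, 8957, np.float64(10.0))
rows 12 each [0.0114 0.0045 0.0039] [ 0.0002 -0.0002 -0.1177] | total lin(tool) [ 0.13   -0.0361  0.0466] dyaw 81.0 j6 -0.06
```

```bash
python3 -m creep '[[0.0114,0.0045,0.0039,0,0,-0.1177],[0.0114,0.0045,0.0039,0,0,-0.1177],[0.0114,0.0045,0.0039,0,0,-0.1177],[0.0114,0.0045,0.0039,0,0,-0.1177],[0.0114,0.0045,0.0039,0,0,-0.1177],[0.0114,0.0045,0.0039,0,0,-0.1177]]'|grep -E "ft";python3 -m creep '[[0.0114,0.0045,0.0039,0,0,-0.1177],[0.0114,0.0045,0.0039,0,0,-0.1177],[0.0114,0.0045,0.0039,0,0,-0.1177],[0.0114,0.0045,0.0039,0,0,-0.1177],[0.0114,0.0045,0.0039,0,0,-0.1177],[0.0114,0.0045,0.0039,0,0,-0.1177]]'|grep -E "ft"; python3 -m creep '[[0,0,0,0,0,0],[0,0,0,0,0,0],[0,0,0,0,0,0],[0,0,0,0,0,0],[0,0,0,0,0,0],[0,0,0,0,0,0]]'|grep -E "ee|ft";python3 wb.py w25 strip; python3 -c "
from h import *
go(.4197,.028,.05,176)"
```

```text
ft_force: [-0.1, 0.0, -0.6]
ft_force: [-0.3, -0.2, -0.0]
ee_pos: [0.4197, 0.0306, 0.141]
ft_force: [0.2, -0.7, 0.1]
tcp [0.4197 0.0306 0.141 ] yaw 176.02 w 0.502 f [ 0.2 -0.7  0.1] t 51.4667
0.81 [305.  51. 342. 293.] hsv [ 25.  92. 254.] (array([419.6,  28.5, 220. ,  30.1]), 86.0, 8408, np.float64(10.0))
rows 3 each [ 0.0008 -0.0001  0.0303] [ 0.0001 -0.      0.0001] | total lin(tool) [ 0.0025 -0.0004  0.091 ] dyaw -0.0 j6 -1.58
```

View pics/w25.png

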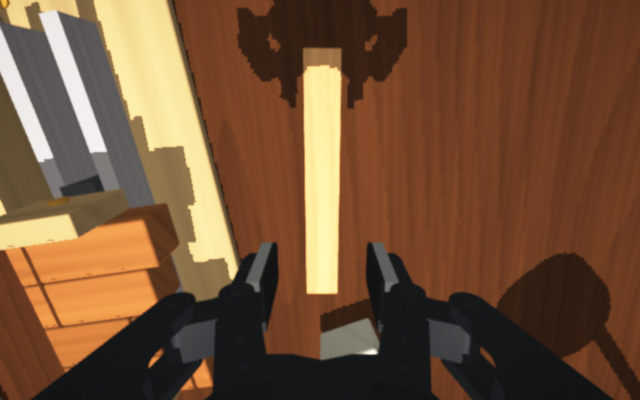

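```bash
python3 -m creep '[[0.001,0,0.03,0,0,0],[0.001,0,0.03,0,0,0],[0,0,0.03,0,0,0],[0,0,0.025,0,0,0],[0,0,0.01,0,0,0],[0,0,0,0,0,0],[0,0,0,0,0,0],[0,0,0,0,0,0]]'|grep -E "ee|ft"; python3 -m creep '[[0,0,0,0,0,0],[0,0,0,0,0,0],[0,0,0,0,0,0]]'|grep -E "ee|ft"; python3 -m creep '[[0,0,0.003,0,0,0],[0,0,0,0,0,0],[0,0,0,0,0,0]]'|grep -E "ee|ft"; python3 wb.py w26 strip
```

```text
ee_pos: [0.42, 0.0283, 0.0167]
ft_force: [0.4, -0.2, 0.3]
ee_pos: [0.42, 0.0282, 0.0168]
ft_force: [-0.1, 0.5, 1.0]
ee_pos: [0.4188, 0.0283, 0.0128]
ft_force: [-0.0, 0.1, 0.7]
tcp [0.4188 0.0283 0.0128] yaw 176.02 w 0.501 f [-0.   0.1  0.7] t 52.7333
0.88 [286.  11. 358. 358.] hsv [ 15. 140. 172.] (array([418. ,   5.5, 174.1,  30.2]), 86.0, 22154, np.float64(10.0))
```

View pics/w26.png

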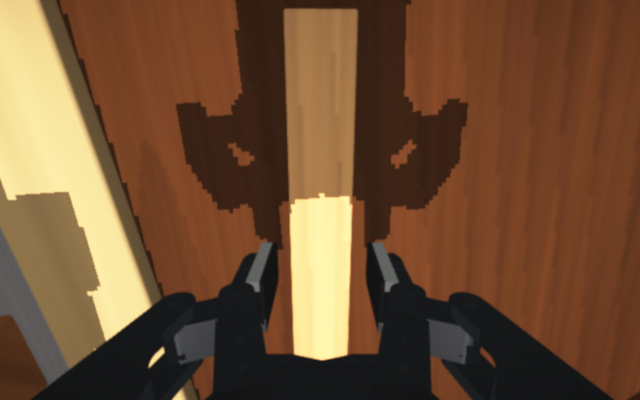

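```bash
for i in 1 2 3; do python3 -m creep '[[0,0,0.003,0,0,0],[0,0,0,0,0,0],[0,0,0,0,0,0]]'|grep -E "ee|ft";done
```

```text
ee_pos: [0.4187, 0.0283, 0.0097]
ft_force: [0.4, 0.2, -0.5]
ee_pos: [0.4187, 0.0283, 0.0067]
ft_force: [0.5, -0.3, -0.3]
ee_pos: [0.4188, 0.0283, 0.0037]
ft_force: [0.4, 0.1, 0.2]
```

```bash
python3 -m creep '[[0,0,0.001,0,0,0],[0,0,0,0,0,0],[0,0,0,0,0,0]]'|grep -E "ee|ft"; python3 -m creep '[[0,0,0,0,0,0],[0,0,0,0,0,0],[0,0,0,0,0,0],[0,0,0,0,0,0],[0,0,0,0,0,0]]' 0.15; python3 -m creep '[[0,0,-0.01,0,0,0],[0,0,-0.02,0,0,0],[0,0,-0.03,0,0,0],[0,0,-0.04,0,0,0],[0,0,-0.03,0,0,0],[0,0,-0.03,0,0,0],[0,0,0,0,0,0],[0,0,0,0,0,0]]';python3 -m creep '[[0,0,0,0,0,0],[0,0,0,0,0,0],[0,0,0,0,0,0]]'|grep -E "ee|ft"; python3 wb.py w27 strip
```

```text
ee_pos: [0.4189, 0.0283, 0.0029]
ft_force: [-0.2, -0.8, -0.2]
t: 54.25
ee_pos: [0.4191, 0.0283, 0.0033]
tcp_rot: [-0.682, 0.731, 0.0, -0.0]
ft_force: [-1.4, 0.1, 6.0]
width: 0.326
t: 54.92
ee_pos: [0.4208, 0.0282, 0.1645]
tcp_rot: [-0.682, 0.731, -0.001, 0.001]
ft_force: [-0.3, -0.2, -1.4]
width: 0.324
ee_pos: [0.4177, 0.0284, 0.1613]
ft_force: [-0.0, 0.3, -1.0]
tcp [0.4177 0.0284 0.1613] yaw 176.02 w 0.331 f [-0.   0.3 -1. ] t 55.1667
0.82 [283.   4. 364. 361.] hsv [ 15. 141. 167.] (array([415.8,   0.9, 164.6,  30.3]), 86.0, 23863, np.float64(167.9))
0.32 [  2.   0. 247. 301.] hsv [ 18.  91. 143.] (array([607.2, -11.3,  90. ,  67.3]), -3.6, 2192, np.float64(71.5))
```

View pics/w27.png

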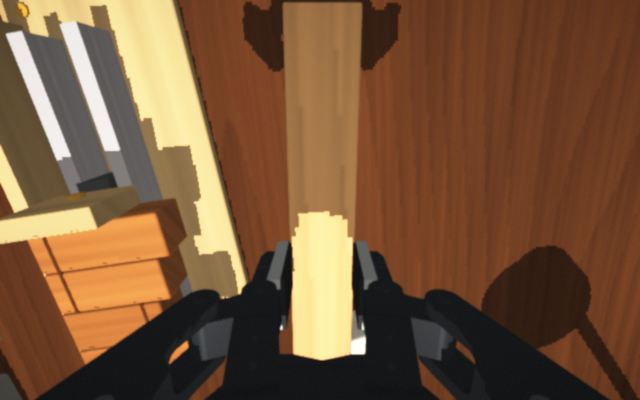

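```bash
python3 - <<'E'
from h import *
z=np.load("pics/w27.npz");cm={k:z[k] for k in("camera_matrix","R","t")}
P=pts("wrist",z["d"],z["d"]>0,cm);m=(abs(P[:,0]-.4165)<.009)&(P[:,2]>.155)&(P[:,2]<.18)&(P[:,1]<.015)
q=P[m];A=np.c_[q[:,:2],np.ones(len(q))];print(np.linalg.lstsq(A,q[:,2],rcond=None)[0],len(q))
gob(.012,.067,.165,90)
E
```

```text
[-0.00675187  0.00057558  0.17074139] 10363
now bed [-167.5   11.8] z 161.7 yaw 176.02 f [-0.5  0.5 -1.2] w 0.325 t 55.2667
rows 5 each [-0.0144 -0.0347 -0.0007] [ 0.0007  0.     -0.0317] | total lin(tool) [-0.0829 -0.1686 -0.0039] dyaw 9.1 j6 -1.59
```

Strip is held centred (about 0.4 mm off) and level. Carrying it over the row.

```bash
python3 -m creep '[[-0.009,-0.0217,-0.0007,0,0,-0.0198],[-0.009,-0.0217,-0.0007,0,0,-0.0198],[-0.009,-0.0217,-0.0007,0,0,-0.0198],[-0.009,-0.0217,-0.0007,0,0,-0.0198],[-0.009,-0.0217,-0.0007,0,0,-0.0198],[-0.009,-0.0217,-0.0007,0,0,-0.0198],[-0.009,-0.0217,-0.0007,0,0,-0.0198],[-0.009,-0.0217,-0.0007,0,0,-0.0198]]'|grep -E "ee|ft"; python3 -m creep '[[0,0,0,0,0,0],[0,0,0,0,0,0],[0,0,0,0,0,0],[0,0,0,0,0,0],[0,0,0,0,0,0],[0,0,0,0,0,0]]'|grep -E "ee|ft|wid";python3 wb.py w28 strip; python3 -c "
from h import *
gob(.012,.067,.130,90)"
```

```text
ee_pos: [0.5931, 0.1006, 0.1673]
ft_force: [-0.3, -0.3, 0.2]
ee_pos: [0.5918, 0.0998, 0.1685]
ft_force: [0.3, -0.3, -1.1]
width: 0.328
tcp [0.5918 0.0998 0.1685] yaw -174.94 w 0.328 f [ 0.3 -0.3 -1.1] t 56.4333
0.62 [284.   6. 362. 358.] hsv [ 15. 141. 165.] (array([594.2,  72.8, 165.2,  30.2]), -85.0, 23829, np.float64(175.1))
now bed [12.2 67.6] z 168.6 yaw -174.93 f [0.3 0.1 0.1] w 0.325 t 56.5333
rows 1 each [0.0006 0.0002 0.0386] [ 0.0006 -0.     -0.0005] | total lin(tool) [0.0006 0.0002 0.0386] dyaw 0.0 j6 -1.6
```

View pics/w28.png

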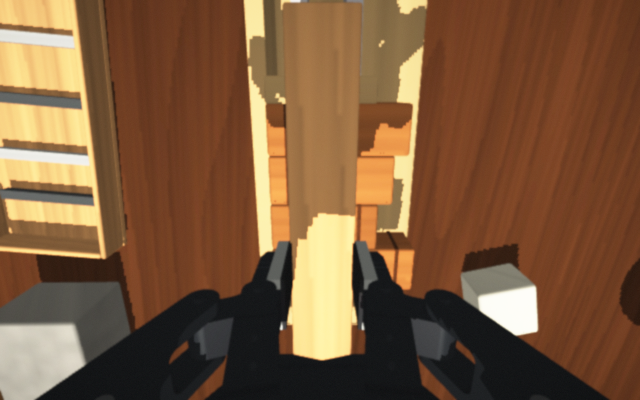

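```bash
python3 -m creep '[[0.0005,0,0.02,0,0,0],[0,0,0.02,0,0,0],[0,0,0.01,0,0,0],[0,0,0.004,0,0,0],[0,0,0,0,0,0],[0,0,0,0,0,0],[0,0,0,0,0,0],[0,0,0,0,0,0]]'|grep -E "ee|ft"; for i in 1 2 3; do python3 -m creep '[[0,0,0.001,0,0,0],[0,0,0,0,0,0],[0,0,0,0,0,0]]'|grep -E "ee|ft"; done; python3 wb.py w29 strip
```

```text
ee_pos: [0.5935, 0.0997, 0.1156]
ft_force: [0.2, -0.1, -1.0]
ee_pos: [0.5927, 0.0997, 0.1136]
ft_force: [0.0, -0.5, -0.7]
ee_pos: [0.5925, 0.0997, 0.1123]
ft_force: [-0.4, -0.1, -0.2]
ee_pos: [0.5924, 0.0997, 0.1112]
ft_force: [0.8, 0.1, -0.7]
tcp [0.5924 0.0997 0.1112] yaw -174.91 w 0.328 f [ 0.8  0.1 -0.7] t 57.95
0.78 [284.   4. 363. 358.] hsv [ 15. 141. 165.] (array([594.9,  72.2, 164.3,  30.2]), -85.0, 24078, np.float64(117.9))
```

```bash
for i in 1 2; do python3 -m creep '[[0,0,0.0007,0,0,0],[0,0,0,0,0,0],[0,0,0,0,0,0]]'|grep -E "ee|ft"; done
```

```text
ee_pos: [0.5925, 0.0997, 0.1106]
ft_force: [-0.4, 0.8, -0.5]
ee_pos: [0.5926, 0.0997, 0.1103]
ft_force: [-0.9, -0.2, 2.8]
```

Contact at about 107 mm. Releasing gently and lifting clear.

```bash
python3 -m creep '[[0,0,0,0,0,0],[0,0,0,0,0,0],[0,0,0,0,0,0],[0,0,0,0,0,0]]' 0.5|grep -E "ee|ft|wid"; python3 -m creep '[[0,0,-0.01,0,0,0],[0,0,-0.02,0,0,0],[0,0,-0.03,0,0,0],[0,0,-0.03,0,0,0],[0,0,-0.03,0,0,0],[0,0,0,0,0,0],[0,0,0,0,0,0],[0,0,0,0,0,0]]'|grep -E "ee|ft|wid"; python3 wb.py w30 strip;  python3 -c "
from h import *
go(.40,.03,.24,95.1)"
```

```text
ee_pos: [0.5925, 0.0997, 0.1098]
ft_force: [-0.7, -0.1, 1.2]
width: 0.497
ee_pos: [0.5926, 0.0997, 0.23]
ft_force: [0.1, -0.8, 0.1]
width: 0.498
tcp [0.5926 0.0997 0.23  ] yaw -174.91 w 0.498 f [ 0.1 -0.8  0.1] t 59.55
0.7 [303.  50. 346. 306.] hsv [ 25.  94. 254.] (array([592.6,  99.6, 219.5,  30.1]), -85.0, 9486, np.float64(117.0))
rows 14 each [ 0.0135  0.0089 -0.0008] [ 0.0002 -0.0002  0.1122] | total lin(tool) [ 0.0523  0.1972 -0.0108] dyaw -90.0 j6 -1.6
```

View pics/w30.png

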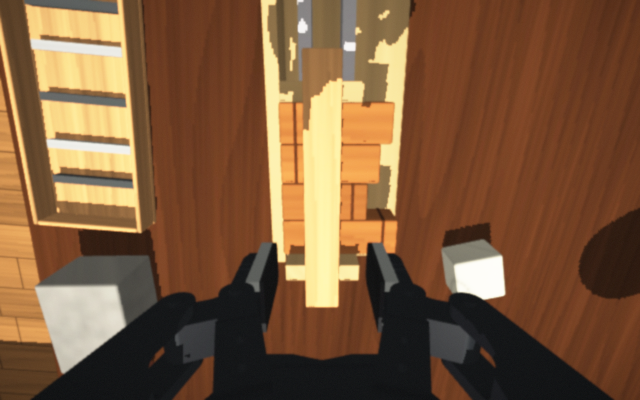

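```bash
python3 -m creep '[[0.0135,0.0089,-0.0008,0,0,0.1122],[0.0135,0.0089,-0.0008,0,0,0.1122],[0.0135,0.0089,-0.0008,0,0,0.1122],[0.0135,0.0089,-0.0008,0,0,0.1122],[0.0135,0.0089,-0.0008,0,0,0.1122],[0.0135,0.0089,-0.0008,0,0,0.1122],[0.0135,0.0089,-0.0008,0,0,0.1122]]'|grep ft;python3 -m creep '[[0.0135,0.0089,-0.0008,0,0,0.1122],[0.0135,0.0089,-0.0008,0,0,0.1122],[0.0135,0.0089,-0.0008,0,0,0.1122],[0.0135,0.0089,-0.0008,0,0,0.1122],[0.0135,0.0089,-0.0008,0,0,0.1122],[0.0135,0.0089,-0.0008,0,0,0.1122],[0.0135,0.0089,-0.0008,0,0,0.1122]]'|grep ft;python3 -m creep '[[0,0,0,0,0,0],[0,0,0,0,0,0],[0,0,0,0,0,0],[0,0,0,0,0,0],[0,0,0,0,0,0],[0,0,0,0,0,0]]'|grep -E "ee|ft|wid";python3 wb.py w31;python3 ends.py w31; python3 look.py t2 strip stone_low paste_pot stone_tall stone_figure glue_pot paperweight; python3 -c "
from h import *
cv2.imwrite('pics/top9.png',get_image('top')[0][:,:,::-1]);cv2.imwrite('pics/scene9.png',cv2.resize(get_image('scene')[0][160:260,270:430,::-1],None,fx=5,fy=5))"
```

```text
ft_force: [1.3, 0.2, 0.5]
ft_force: [-0.5, -0.0, 0.2]
ee_pos: [0.4014, 0.03, 0.2411]
ft_force: [0.0, -1.2, -0.8]
width: 0.497
tcp [0.4014 0.03   0.2411] yaw 95.11 w 0.497 f [ 0.  -1.2 -0.8] t 61.3167
0.92 [ 55. 306. 125. 377.] hsv [ 30. 255. 255.] (array([ 678.4, -265. ,  101.3,   36.2]), -29.3, 1239, np.float64(35.5))
0.9 [ 47. 216. 142. 295.] hsv [ 88. 235. 231.] (array([ 539.2, -242. ,   99. ,   37.3]), 43.4, 2430, np.float64(35.6))
0.86 [413. 278. 440. 300.] hsv [ 12. 168. 112.] (array([517.1, 157.5,  14.6,   7.1]), 84.9, 103, np.float64(85.0))
0.82 [365. 318. 382. 352.] hsv [ 12. 173. 130.] (array([573.2, 103.9,  46.5,  11.6]), 4.8, 260, np.float64(85.6))
0.73 [308. 283. 337. 352.] hsv [ 14. 166. 231.] (array([568.3,  43.6,  68. ,  35.1]), 5.8, 1718, np.float64(85.7))
0.57 [339. 290. 370. 351.] hsv [ 13.  171.  154.5] (array([570.4,  79.4,  58.6,  38. ]), 4.1, 1537, np.float64(85.7))
-5 wood [-47.2  15.8] fence None
1 wood [-49.7  17.3] fence None
7 wood [-50.   17.2] fence None
13 wood [-50.   16.5] fence None
19 wood [-49.9  17.1] fence None
25 wood [-49.3  16.3] fence None
31
[... 1702 characters left out ...]
7, 523.5,  30.7,  30.6]), 54.7, 89, np.float64(88.1))]
stone_figure 0.73 [242. 148. 258. 182.] hsv [ 13. 197. 216.] [(array([569.3, 155.8, 107.7,  34.5]), 5.2, 235, np.float64(85.8))]
glue_pot 0.79 [450. 199. 474. 219.] hsv [ 21.  16. 250.] [(array([ 431.8, -516.8,   50.8,   48.4]), -45.7, 216, np.float64(72.7))]
glue_pot 0.49 [277. 148. 289. 182.] hsv [ 13. 197. 221.] [(array([584.7,  48.8, 101.2,  37.1]), 4.4, 244, np.float64(85.9))]
paperweight 0.65 [445. 125. 454. 172.] hsv [ 22. 211. 243.] [(array([ 631.8, -502.9,  157.8,   31.7]), -2.5, 411, np.float64(15.0))]
paperweight 0.41 [240. 151. 259. 184.] hsv [ 13. 197. 214.] [(array([569.9, 155.3, 108.5,  39.3]), 3.3, 298, np.float64(86.1))]
```

View pics/w31.png

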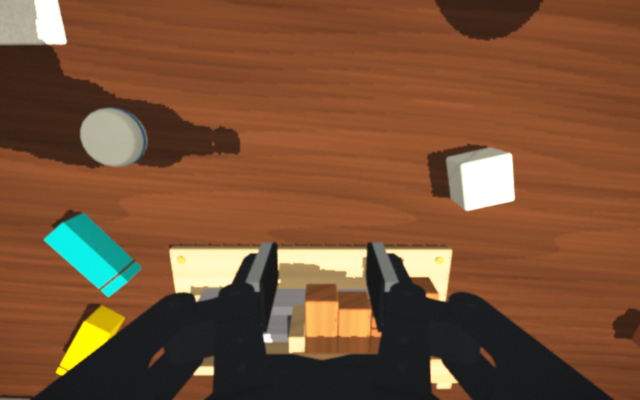

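View pics/scene9.png

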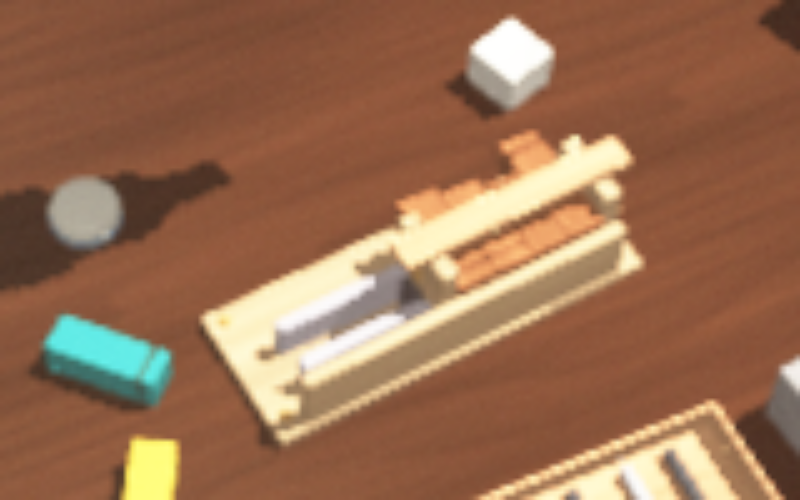

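The enlarged scene view shows the strip lying level across cheek and jaw, with the blanks tight along the fence. All six bystanders are where they were. Handing in.

```bash
python3 -c "
from rig import r
print(r.get_state()['t'],r.get_state()['ft_force']);r.sign_off()"
```

```text
61.9167 [-0.04191329  0.79995118  0.29439449]
the job is handed in; nothing more can be done
```

The carving bed is set up as asked, and I handed the job in at about 62 s of the 210 s, with the arm clear of everything.

- **Jaw open:** I slid the jaw to its right-hand stop, confirmed by a 14 N contact.
- **Blanks:** All four were there. I laid them flat on the rails, each pushed against the fence until I felt contact (5–9 N).
- **Jaw closed:** I squeezed the row to about 13 N at the wrist, including the jaw's own friction, and then let go of the jaw.
- **Strip:** It lies level across the cheek and jaw, centred over the row.

**Last checks:**
- **After the squeeze:** The front ends of the four blanks stood 10 mm apart in step with their lengths, to about 0.1 mm, so all four still sat against the fence. The gap between cheek and jaw measured 143.4 mm; the four blanks should total 144 mm.
- **At the end:** The strip's top was at 117 mm with its axis along the bed, and the bystanders had not moved.

**Limits and disagreements:** The gripper hid part of the row in the last wrist picture, so only blanks b and c were fully re-measured with the strip on; d was seen in part and a hardly at all. The top and wrist cameras differed by about 4–5 mm in y throughout. I worked from the wrist camera, which agreed better with the contact readings.

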